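# Weigh a canister on the kitchen beam scale

## Task

Weigh the canister: set it upright on the scale's round pan (do not drop it), then move the poise along the notched beam until it sits fully down in the notches where the beam's pointer tip rests centred between the two sight prongs, and let go of everything. The wire shelf over the beam is in the way of a hand from straight above: reach in slanting from the robot's side, without bumping the shelf, and leave the mug, bowl and soap bottle where they are.

Things in the scene. Friction and masses are not known exactly. Their poses are not given: they have to be found in the camera images.
- scale: Bench beam scale, fixed: white base plate 110 x 160 x 18 mm, fork column 140 mm high with the beam's pivot 125 mm above the counter. Origin on the counter under the pivot. At yaw 0 its x points away from the robot; the beam runs along its y: round pan on the +y side, 110 mm from the pivot, notched arm to -y. A sight post 170 mm high stands 315 mm from the pivot at -y.
- beam (a joint): Beam tilt (rad): 0 = level, positive = pan down, tip up (poise must go outwards, away from the pivot), negative = tip down (poise inwards). Stops at +-0.08. 0 when empty with the poise at zero. One notch of poise travel changes it by 0.05 (as 0.073 kg of load does); beyond the stops nothing shows. Sprung and damped: settles in 1.5 s once free.
- pointer_tip (a point): The beam's tip, a thin steel needle, 285 mm from the pivot on the notched side, on the beam's centre line.
- sight_mid (a point): Fixed point midway between the two sight prongs: flat dark bars 24 mm apart, one above the other, on the sight post, 15 mm beyond the pointer tip. In balance the tip stands level with this point, clear between the prongs.
- zero_notch (a point): Point on the beam's centre line (tilts with it), 50 mm from the pivot: the poise's middle when in the zero notch. Its -y runs out along the notched arm. Bar 12 mm thick, 22 high; sharp ridges across its top every 20 mm, crests 19 mm above the centre line. The poise can rest 0, 20, 40 ... 160 mm from here. The canister calls for the 3rd to 7th notch (60 to 140 mm).
- poise: Loose dark steel saddle, 0.4 kg, astride the beam: 60 mm along it (y), 42 across (x), 2 mm side play. Upright handle block on top, 20 mm (y) x 24 (x) x 56 high. Origin on the handle's axis, 32 mm below its top, 32 above the saddle's top, 62 above the beam's centre line when seated. Starts in the zero notch. Lift 8 mm to clear the ridges; it slides into the nearest notch.
- pan_top (a point): Centre of the top face of the round white pan, 116 mm across, 6 mm thick, 165 mm above the counter with the beam level. The pan stays level; loaded it sinks up to 9 mm to its stop, and the notched arm rises to its upper stop whenever the poise is lifted. Where the load stands on the pan does not affect the balance.
- canister: Plain white closed canister with a wooden lid, upright, 54 mm in diameter, lid 56 mm (the top 12 mm), 100 mm high. Origin at the centre of its underside. Its mass is unknown, 0.22 to 0.52 kg.
- rack: Fixed white wire shelf over the notched arm: three 10 mm rods along the beam, 272 mm above the counter, 8, 63 and 118 mm beyond the beam's line (away from the robot), from the pivot to 270 mm out; legs only under the far rod's ends. Origin and axes as the scale's. An upright gripper has no room over the beam; tilted 30 to 45 degrees, its body towards the robot, it has.
- mug: White mug, 80 mm across, 92 mm high, a bystander. Origin at the centre of its underside.
- bowl: White bowl, 124 mm across, 58 mm high, a bystander. Origin at the centre of its underside.
- soap: White plastic bottle, 64 mm across, 170 mm high, a bystander. Origin at the centre of its underside.
Not all that is in view belongs to the job. Of the things like the poise, leave any that is red; of the rest the larger one is meant. What is shaped like the canister but purple or yellow is not meant.

How it is judged:
By the outcome, as a careful person would: the job done as asked, in the order asked, and still so for the second after the job is handed in, with the robot touching nothing.
It also fails if it takes over 64 s, if anything falls off the work surface, if the arm or the gripper's body presses on something with over 40 N, if the wrist force passes 120 N, or if a joint passes its speed limit or range.

## Robot

A 7-joint arm with a two-finger parallel gripper is mounted at the origin on the work surface. World frame = base frame: x ahead of the robot, y to its left, z up, the work surface at z = 0. Lengths are in m, angles in rad, forces in N, time in s.
With the tool pointing down it reaches from about 0.4 to 0.9 m from the base axis. Payload 5.5 kg.
Tool frame: the origin (TCP) lies midway between the tips of the shut fingers; the grasp point (between the pads) lies 19 mm behind it; z points along the fingers, x is the direction in which the jaws open and shut, and the axes are right-handed (so a half turn about z gives the same grasp; the last joint's range is limited). The gripper opens to 92 mm and grips with 3 to 60 N. Pads are 19 mm wide; open, the fingers measure 130 mm over their backs; the gripper's body (75 mm by 190 mm) begins 47 mm behind the grasp point.
Start: joints at [-1.069, 0.501, -0.427, 1.55, 0.221, 1.138, -0.21], TCP at [0.154, 0.632, 0.227] pointing down, gripper open.
Joint ranges: [-2.88, 2.88], [-0.31, 2.03], [-1.54, 1.56], [0.2, 2.42], [-1.41, 4.55], [0.19, 2.02], [-2.57, 2.57]. Speed limits (rad/s): [2.57, 2.57, 3.14, 3.14, 3.14, 3.14, 3.14].

## Interface

Orientations are given as a unit quaternion [x, y, z, w].
In Python, from workcell import status, get_image, workorder gives the robot as it stands.
- The arm moves only by the tool carry_out, never from a script. Its argument "deltas" is a list of rows, each a list of 3 entries, a list of its own where there are three numbers: the turn, a rotation vector about the tool's x, y, z in degrees, then the shift along the tool's x, y, z in cm, then the closure, from 0 (fully open) to 1 (shut). A call has 1 to 10 rows; each row is the pose to reach, as a shift and turn from the pose commanded when the call began, along the tool's axes at that moment; what a row does not reach only later rows make up. A row lasts 1/10 s, in which the tool goes at most 50 mm and 8.59 degrees, less where a joint would pass 70% of its speed; a pose out of reach is approached as far as the arm can. A call with a gripper value outside its range is refused whole. The fingers move at their own pace and stop on an object; the grip force is fixed at half the most. Time passes only in rows, so rows that repeat a pose let the fingers close. It gives the time, the measured TCP pose, the force and the opening at its end, in the units of the state.
- status.state(): the state, without advancing time (a new reading comes with each control period).
- get_image(name): name is "side" or "top"; returns a dict with "frame" (400x640x3 uint8, red, green, blue), "mtx" (3x3 intrinsics, pixels), "k1" (the pictures are not rectified: a ray, as slopes to the right and down, at radius r is drawn at 1 + k1 r^2 times it, then the intrinsics apply), "origin" and "rotation" of the camera in the world. Camera axes: x right, y up, looking along -z (the intrinsics and any distortion apply to the point x, -y, -z); pixel columns grow to the right and rows downward; lengths in m; the calibration is good to about 2 mm. A picture is of the moment at which its call begins. There is no depth.
- workorder.hand_in(): hands the job in, once; it reports no verdict.
The state is a dict: "time_s": time; "qpos": joint angles; "joint_velocities": joint speeds; "effort": joint torques, N m; "position": TCP position; "tool_rot": TCP orientation; "wrist_force": force on the tool from outside, world axes, zero at the start; "torque": the same for the moment, N m; "grip_width": finger opening in m.
Only numpy, scipy, OpenCV 4.12 (cv2) and the standard library are available. Lean on these libraries where they do the work, as an engineer would, in place of code of your own. Each camera call takes 0.05 s, during which the arm holds its last target.

## Working session

There is one attempt and no reset: what is moved stays moved. The work goes in short steps, Python scripts to look and compute and a tool call to move; the robot and the scene stay as the last step left them, time stands still between calls to the robot, and variables do not carry over. Pictures are saved under pics/ and viewed, and the job is handed in when it is done.

Besides the shell and the picture viewer there is one more tool, called after "Emit:" by a JSON object that holds its "fn" and its "kwargs", one argument or row to a line. carry_out: Moves the arm, as the interface text tells. Its arguments: {"type":"object","properties":{"deltas":{"type":"array"}},"required":["deltas"]}

```bash
ls; mkdir -p pics; cat > h.py <<'E'
import numpy as np, cv2
from workcell import status, get_image, workorder
from scipy.spatial.transform import Rotation as R
def snap(name,fn):
    d=get_image(name); np.savez('cam_'+name+'.npz',**{k:np.array(d[k]) for k in d})
    cv2.imwrite('pics/'+fn,d['frame'][:,:,::-1]); return d
def load(name): return dict(np.load('cam_'+name+'.npz'))
def rot(d):
    r=np.array(d['rotation'],float)
    return R.from_quat(r).as_matrix() if r.size==4 else r.reshape(3,3)
def proj(d,P):
    P=np.atleast_2d(P); c=(P-d['origin'])@rot(d)
    s=np.stack([c[:,0]/-c[:,2],-c[:,1]/-c[:,2]],1)
    s=s*(1+float(d['k1'])*(s**2).sum(1))[:,None]
    return s@d['mtx'][:2,:2].T+d['mtx'][:2,2]
def ray(d,px):
    m=np.array(d['mtx'],float)
    u=cv2.undistortPoints(np.array([[px]],float),m,np.array([float(d['k1']),0,0,0,0]))[0,0]
    v=rot(d)@np.array([u[0],-u[1],-1]); return np.array(d['origin'],float),v/np.linalg.norm(v)
def onz(d,px,z):
    o,v=ray(d,px); return o+v*(z-o[2])/v[2]
def tri(d1,p1,d2,p2):
    o1,v1=ray(d1,p1);o2,v2=ray(d2,p2)
    A=np.stack([v1,-v2],1);t=np.linalg.lstsq(A,o2-o1,rcond=None)[0]
    a=o1+t[0]*v1;b=o2+t[1]*v2
    return (a+b)/2,np.linalg.norm(a-b)
E
python3 - <<'E'
from h import *
for n in('side','top'):
    d=snap(n,n+'0.png'); print(n,d['mtx'],d['k1'],d['origin'],d['rotation'])
print(status.state())
E
```

```text
pics
side [[378.5850508    0.         317.0357518 ]
 [  0.         378.5850508  197.88919315]
 [  0.           0.           1.        ]] -0.03597339521343451 [-0.02781715 -0.74823623  0.73370931] [ 0.44862689 -0.16017088 -0.30223856  0.82567007]
top [[408.8120509    0.         320.12098345]
 [  0.         408.8120509  201.84395229]
 [  0.           0.           1.        ]] -0.04694536698529784 [ 0.45815469 -0.03564725  1.34385655] [ 0.02803472 -0.03345688 -0.70303009  0.70981926]
{'time_s': 0.1, 'qpos': array([-1.06878969,  0.50174581, -0.42680994,  1.55132805,  0.2208265 ,
        1.13826578, -0.2102909 ]), 'joint_velocities': array([ 0.0010189 , -0.00151262,  0.00165793, -0.00158716, -0.00144434,
       -0.00182871,  0.00105397]), 'effort': array([-1.13101010e-02, -5.67868137e+01, -5.83884761e+00, -2.79913956e+01,
       -6.91387919e-02,  2.40832631e-02,  3.54027395e-05]), 'position': array([0.15365177, 0.63095233, 0.2257947 ]), 'tool_rot': array([ 7.86281469e-01,  6.17867897e-01, -6.78190844e-04,  5.03826746e-04]), 'wrist_force': array([0.20220365, 0.75258888, 0.21035763]), 'torque': array([ 0.0083414 ,  0.06289024, -0.04108343]), 'grip_width': 0.09130178753642085}
```

View pics/side0.png

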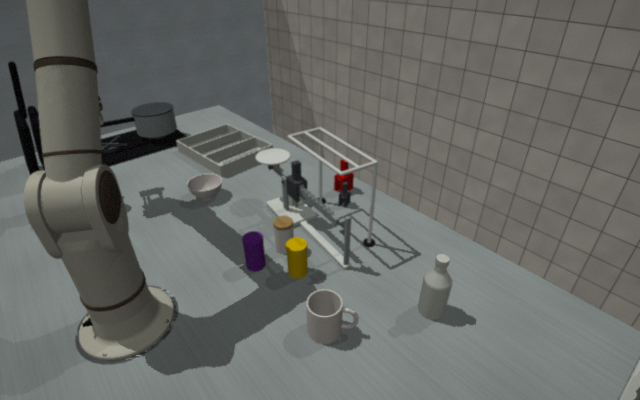

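View pics/top0.png

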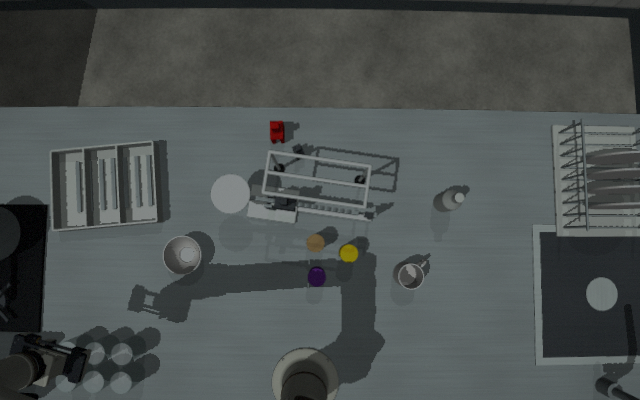

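The pictures show the scale in the middle. White pan at top (230,194) and side (272,156), wire shelf to its right. Three canister-like things: white with wooden lid at top (316,242), yellow (349,253), purple (317,276). The mug, bowl and soap stand clear. I'll enlarge to confirm.

```bash
python3 - <<'E'
from h import *
a=load('side')['frame'][120:300,220:400,::-1]; cv2.imwrite('pics/s0c.png',cv2.resize(a,(600,600),interpolation=cv2.INTER_CUBIC))
a=load('top')['frame'][110:290,200:420,::-1]; cv2.imwrite('pics/t0c.png',cv2.resize(a,(733,600),interpolation=cv2.INTER_CUBIC))
E
```

```text
(no output)
```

View pics/s0c.png

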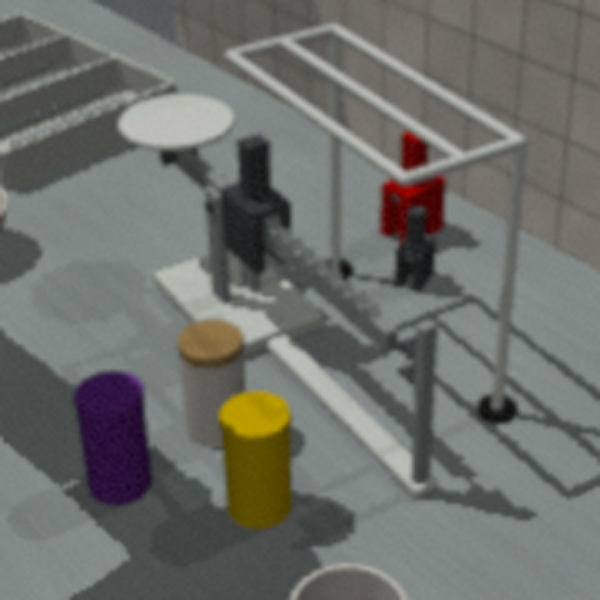

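View pics/t0c.png

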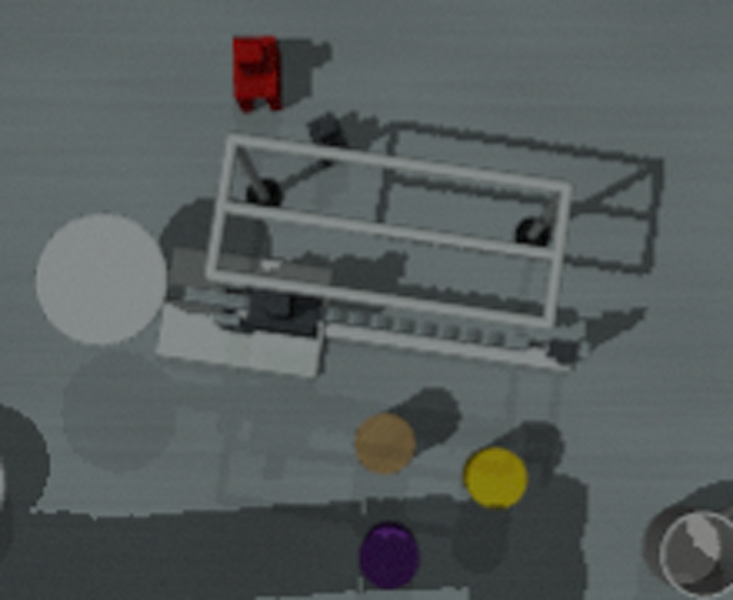

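Named: canister candidates are the white one with wooden lid (side 283,222 / top 316,242), purple (side 254,238), and yellow (side 297,245). The wooden-lidded white one is meant. Poise candidates are the large dark one on the beam (side 296,172), a small dark one behind (side 344,193), and a red one (side 343,162). The large dark one on the beam is meant. Now I'll fit the scale pose.

```bash
cat > fit.py <<'E'
from h import *
from scipy.optimize import least_squares
T=load('top');S=load('side')
t=lambda u,v:(200+u/3.3333,110+v/3.3333)
s=lambda u,v:(220+u/3.3333,120+v/3.3333)
loc=[(0,.11,.165),(.008,0,.272),(.008,-.27,.272),(.118,0,.272),(.118,-.27,.272)]
tp=[t(101,279),t(211,273),t(552,322),t(232,141),t(567,188)]
sp=[s(177,121),s(232,53),s(404,177),s(335,28),s(521,138)]
loc=np.array(loc)
def W(p,L):
    c,s_=np.cos(p[2]),np.sin(p[2]); L=np.atleast_2d(L)
    return np.stack([p[0]+c*L[:,0]-s_*L[:,1],p[1]+s_*L[:,0]+c*L[:,1],L[:,2]],1)
def f(p):
    w=W(p,loc); return np.r_[(proj(T,w)-tp).ravel(),(proj(S,w)-sp).ravel()]
r=least_squares(f,[.5,0,0],loss='soft_l1'); p=r.x; np.save('scale.npy',p)
if __name__=='__main__':
    print('scale',p,np.degrees(p[2])); print(f(p).reshape(2,-1,2).round(1))
    print('pan',W(p,(0,.11,.165)),'zero handle',W(p,(0,-.05,.187)))
    def blob(d,lo,hi,box):
        x0,y0,x1,y1=box; h=cv2.cvtColor(np.ascontiguousarray(d['frame'][y0:y1,x0:x1]),cv2.COLOR_RGB2HSV)
        m=cv2.inRange(h,lo,hi); n,l,st,c=cv2.connectedComponentsWithStats(m); i=1+np.argmax(st[1:,4]); return c[i]+[x0,y0],st[i]
    a,st=blob(T,(8,90,60),(22,255,255),(295,225,335,258)); print(a,st,onz(T,a,.1))
    b,st=blob(S,(8,90,60),(22,255,255),(270,210,296,236)); print(b,st,onz(S,b,.095))
    for n,px,z in(('yel',(349,253),.1),('pur',(317,276),.1),('bowl',(182,255),.058),('mug',(410,276),.092)): print(n,onz(T,px,z))
    for px in (s(211,338),s(255,412),s(110,388)): print(onz(S,px,.1))
E
python3 fit.py
```

```text
scale [ 0.56837478  0.107474   -0.13446071] -7.7040310817601565
[[[ 0.  -0.3]
  [ 0.1  0.1]
  [-0.8  0.1]
  [ 0.2 -1. ]
  [ 0.2 -0.6]]

 [[-0.6 -0.7]
  [-0.6  0.7]
  [ 0.4  1.1]
  [-0.4  0.3]
  [-0.2  1.4]]]
pan [[0.58312093 0.21648112 0.165     ]] zero handle [[0.56167198 0.05792531 0.187     ]]
[315.14522822 242.60165975] [ 12   9  17  18 241] [ 0.44260756 -0.03076704  0.1       ]
[282.60194175 222.83980583] [  4   7  19  13 206] [ 0.44266916 -0.03045061  0.095     ]
yel [ 0.41217465 -0.13351389  0.1       ]
pur [ 0.34245433 -0.03736902  0.1       ]
bowl [0.39887951 0.38615447 0.058     ]
mug [ 0.34360585 -0.32033466  0.092     ]
[ 0.44440085 -0.03187435  0.1       ]
[ 0.41408253 -0.13236226  0.1       ]
[ 0.34388199 -0.03381232  0.1       ]
```

```bash
cat > plan.py <<'E'
import sys,json
from h import *
from fit import W,p
# usage: goal(grasp or tcp position, angle of jaw axis deg, tilt deg) -> delta in tool axes from given pose
def Rt(jaw,tilt):
    j=np.radians(jaw); x=np.array([np.cos(j),np.sin(j),0.]); fwd=np.array([np.sin(j),-np.cos(j),0.])
    t=np.radians(tilt); z=np.sin(t)*fwd+np.array([0,0,-np.cos(t)]); return np.stack([x,np.cross(z,x),z],1)
def cur():
    s=status.state(); return np.array(s['position']),R.from_quat(s['tool_rot']).as_matrix()
def delta(pos,Rm,frm=None,grasp=False):
    P,C=frm if frm else cur(); pos=np.array(pos,float)
    if grasp: pos=pos+.019*Rm[:,2]
    rv=R.from_matrix(C.T@Rm).as_rotvec(degrees=True); d=C.T@(pos-P)*100
    print('turn',rv.round(2),'shift cm',d.round(2),'dist',np.linalg.norm(d).round(1)); return rv,d
E
python3 - <<'E'
from plan import *
delta((.42,.30,.25),Rt(100,0)); delta((.4425,-.031,.20),Rt(100,0))
E
```

```text
turn [-2.000e-02  9.000e-02 -2.368e+01] shift cm [-25.86  33.71  -2.38] dist 42.6
turn [-2.000e-02  9.000e-02 -2.368e+01] shift cm [-57.48  43.72   2.67] dist 72.3
```

Emit:
{"fn": "carry_out", "kwargs": {
  "deltas": [
    [[0, 0, -1], [-1.0, 1.3, -0.1], 0],
    [[0, 0, -3], [-3.0, 4.0, -0.3], 0],
    [[0, 0, -5], [-5.6, 7.4, -0.5], 0],
    [[0, 0, -8], [-8.3, 10.8, -0.8], 0],
    [[0, 0, -10], [-11.0, 14.3, -1.0], 0],
    [[0, 0, -13], [-13.7, 17.8, -1.3], 0],
    [[0, 0, -15], [-16.4, 21.3, -1.5], 0],
    [[0, 0, -18], [-19.1, 24.9, -1.8], 0],
    [[0, 0, -20], [-21.7, 28.3, -2.0], 0],
    [[0, 0, -23.7], [-24.0, 31.5, -2.2], 0]
  ]
}}

```text
time_s: 1.1
position: [0.404, 0.3216, 0.2486]
tool_rot: [0.642, 0.766, -0.0, 0.0]
wrist_force: [-0.0, 1.0, 0.7]
grip_width: 0.0919
```

```bash
python3 - <<'E'
from plan import *
s=status.state();print(s['qpos'].round(2),s['joint_velocities'].round(2),s['position'])
delta((.4425,-.031,.20),Rt(100,0))
E
```

```text
[-0.4   0.23 -0.38  1.86  0.1   1.07  0.93] [ 0.63 -0.03  0.15 -0.03 -0.06  0.03  1.46] [0.40398757 0.32160801 0.24860878]
turn [-0.01  0.03  0.07] shift cm [-35.39  -2.37   4.88] dist 35.8
```

Emit:
{"fn": "carry_out", "kwargs": {
  "deltas": [
    [[0, 0, 0], [-2.0, -0.1, 0.2], 0],
    [[0, 0, 0], [-5.5, -0.3, 0.7], 0],
    [[0, 0, 0], [-9.5, -0.6, 1.2], 0],
    [[0, 0, 0], [-13.5, -0.9, 1.7], 0],
    [[0, 0, 0], [-17.5, -1.2, 2.2], 0],
    [[0, 0, 0], [-21.5, -1.4, 2.7], 0],
    [[0, 0, 0], [-25.5, -1.7, 3.3], 0],
    [[0, 0, 0], [-29.5, -2.0, 4.0], 0],
    [[0, 0, 0], [-33.0, -2.2, 4.4], 0],
    [[0, 0, 0], [-35.0, -2.4, 4.6], 0]
  ]
}}

```text
time_s: 2.1
position: [0.4397, -0.0282, 0.2021]
tool_rot: [0.644, 0.765, -0.001, -0.0]
wrist_force: [-0.1, 0.2, 0.5]
grip_width: 0.0919
```

Emit:
{"fn": "carry_out", "kwargs": {
  "deltas": [
    [[0, 0, 0], [0, 0, 0], 0],
    [[0, 0, 0], [0, 0, 0], 0]
  ]
}}

```text
time_s: 2.3
position: [0.44, -0.0247, 0.2025]
tool_rot: [0.643, 0.766, -0.0, -0.0]
wrist_force: [-0.4, 0.7, 0.1]
grip_width: 0.092
```

```bash
python3 - <<'E'
from plan import *
s=status.state();print(s['qpos'].round(2),s['joint_velocities'].round(2),s['position'])
delta((.4425,-.031,.049),Rt(100,0))
snap('top','t1.png'); 
a=load('top')['frame'][180:300,240:400,::-1]; cv2.imwrite('pics/t1c.png',cv2.resize(a,(800,600),interpolation=cv2.INTER_CUBIC))
E
```

```text
[ 0.09  0.13 -0.1   2.08  0.02  0.93  1.72] [-0.02 -0.01 -0.02 -0.   -0.   -0.   -0.  ] [ 0.43995085 -0.02468703  0.20246035]
turn [-0.04 -0.03 -0.03] shift cm [-0.68  0.15 15.35] dist 15.4
```

View pics/t1c.png

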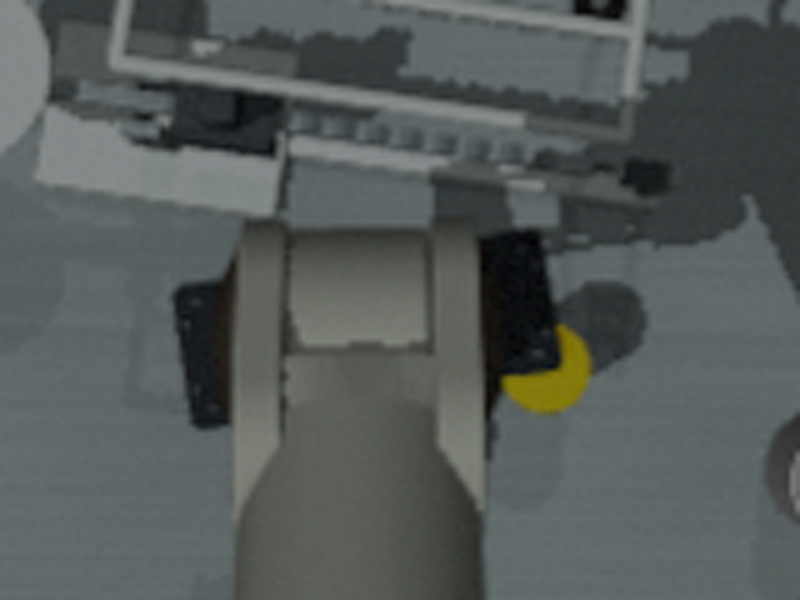

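The view from above is blocked by the arm, with the body partly over the yellow canister. At grasp height it clears it (115 mm against 100 mm), so I descend.

Emit:
{"fn": "carry_out", "kwargs": {
  "deltas": [
    [[0, 0, 0], [-0.3, 0.1, 1.0], 0],
    [[0, 0, 0], [-0.7, 0.15, 3.0], 0],
    [[0, 0, 0], [-0.7, 0.15, 5.0], 0],
    [[0, 0, 0], [-0.7, 0.15, 7.0], 0],
    [[0, 0, 0], [-0.7, 0.15, 9.0], 0],
    [[0, 0, 0], [-0.7, 0.15, 11.0], 0],
    [[0, 0, 0], [-0.7, 0.15, 12.8], 0],
    [[0, 0, 0], [-0.7, 0.15, 14.3], 0],
    [[0, 0, 0], [-0.7, 0.15, 15.2], 0],
    [[0, 0, 0], [-0.7, 0.15, 15.2], 0]
  ]
}}

```text
time_s: 3.35
position: [0.4418, -0.0308, 0.0494]
tool_rot: [0.642, 0.767, -0.001, -0.001]
wrist_force: [-0.6, 0.2, 0.0]
grip_width: 0.0917
```

```bash
python3 - <<'E'
from plan import *
snap('side','s1.png'); 
a=load('side')['frame'][150:300,200:360,::-1]; cv2.imwrite('pics/s1c.png',cv2.resize(a,(640,600),interpolation=cv2.INTER_CUBIC))
print(status.state()['position'])
E
```

```text
[ 0.44251788 -0.03096999  0.05019256]
```

View pics/s1c.png

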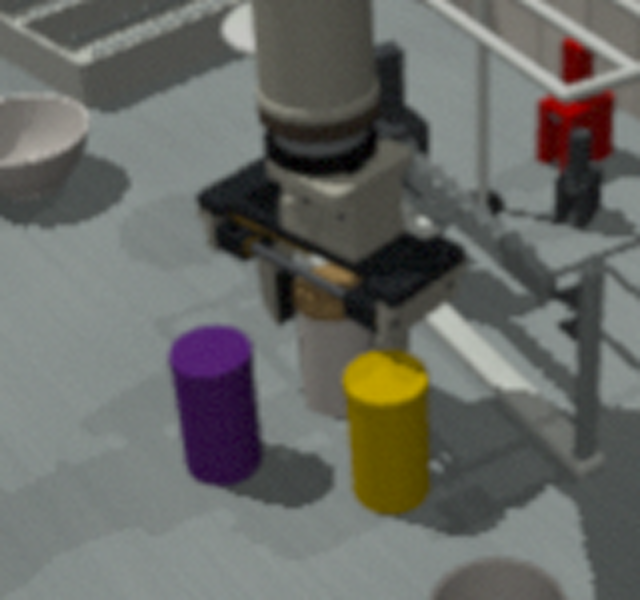

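The jaws straddle the wooden-lidded canister, at crop (325,300), clear of the yellow one at (385,430). Closing.

Emit:
{"fn": "carry_out", "kwargs": {
  "deltas": [
    [[0, 0, 0], [0, 0, 0], 0.5],
    [[0, 0, 0], [0, 0, 0], 1],
    [[0, 0, 0], [0, 0, 0], 1],
    [[0, 0, 0], [0, 0, 0], 1],
    [[0, 0, 0], [0, 0, 0], 1],
    [[0, 0, 0], [0, 0, 0], 1],
    [[0, 0, 0], [0, 0, 0], 1],
    [[0, 0, 0], [0, 0, 0], 1]
  ]
}}

```text
time_s: 4.2
position: [0.4432, -0.0314, 0.0509]
tool_rot: [0.643, 0.766, 0.0, 0.0]
wrist_force: [-0.7, 1.9, 2.7]
grip_width: 0.0549
```

Emit:
{"fn": "carry_out", "kwargs": {
  "deltas": [
    [[0, 0, 0], [0, 0, -0.5], 1],
    [[0, 0, 0], [0, 0, -1.5], 1],
    [[0, 0, 0], [0, 0, -3.0], 1],
    [[0, 0, 0], [0, 0, -5], 1],
    [[0, 0, 0], [0, 0, -7.5], 1],
    [[0, 0, 0], [0, 0, -10.5], 1],
    [[0, 0, 0], [0, 0, -13.5], 1],
    [[0, 0, 0], [0, 0, -16.5], 1],
    [[0, 0, 0], [0, 0, -18.5], 1],
    [[0, 0, 0], [0, 0, -19.5], 1]
  ]
}}

```text
time_s: 5.2
position: [0.4437, -0.0319, 0.2481]
tool_rot: [0.643, 0.766, 0.001, 0.001]
wrist_force: [0.9, -0.3, -2.2]
grip_width: 0.0551
```

```bash
python3 - <<'E'
from plan import *
s=status.state();print(s['position'],s['wrist_force'],s['grip_width'])
pan=W(p,(0,.113,.165))[0];print(pan)
# canister bottom: TCP .0502 when bottom 0
delta((.44,pan[1],.25),Rt(100,0))
delta((pan[0],pan[1],.25),Rt(100,0))
delta((pan[0],pan[1],.165+.0502),Rt(100,0))
E
```

```text
[ 0.4436502  -0.03187706  0.24811853] [ 0.91675868 -0.25268355 -2.17391037] 0.05507841491921257
[0.5835231  0.21945404 0.165     ]
turn [ 0.18  0.05 -0.  ] shift cm [24.81  4.   -0.2 ] dist 25.1
turn [ 0.18  0.05 -0.  ] shift cm [22.32 18.14 -0.15] dist 28.8
turn [ 0.18  0.05 -0.  ] shift cm [22.33 18.13  3.33] dist 29.0
```

Emit:
{"fn": "carry_out", "kwargs": {
  "deltas": [
    [[0, 0, 0], [1.0, 0.2, 0], 1],
    [[0, 0, 0], [3.5, 0.6, 0], 1],
    [[0, 0, 0], [6.5, 1.0, 0], 1],
    [[0, 0, 0], [9.5, 1.5, 0], 1],
    [[0, 0, 0], [12.5, 2.0, 0], 1],
    [[0, 0, 0], [15.5, 2.5, 0], 1],
    [[0, 0, 0], [18.5, 3.0, 0], 1],
    [[0, 0, 0], [21.5, 3.5, 0], 1],
    [[0, 0, 0], [23.8, 3.8, 0], 1],
    [[0, 0, 0], [24.8, 4.0, 0], 1]
  ]
}}

```text
time_s: 6.2
position: [0.4372, 0.2225, 0.2442]
tool_rot: [0.641, 0.767, -0.001, -0.001]
wrist_force: [-0.0, 0.2, -2.1]
grip_width: 0.055
```

Emit:
{"fn": "carry_out", "kwargs": {
  "deltas": [
    [[0, 0, 0], [-0.1, 0.7, 0], 1],
    [[0, 0, 0], [-0.4, 2.2, 0], 1],
    [[0, 0, 0], [-0.8, 4.5, 0], 1],
    [[0, 0, 0], [-1.2, 7, 0], 1],
    [[0, 0, 0], [-1.7, 9.5, 0], 1],
    [[0, 0, 0], [-2.1, 11.8, 0], 1],
    [[0, 0, 0], [-2.3, 13.3, 0], 1],
    [[0, 0, 0], [-2.5, 14.1, 0], 1],
    [[0, 0, 0], [-2.5, 14.1, 0], 1],
    [[0, 0, 0], [-2.5, 14.1, 0], 1]
  ]
}}

```text
time_s: 7.2
position: [0.5817, 0.2187, 0.2451]
tool_rot: [0.643, 0.766, -0.001, -0.0]
wrist_force: [-0.2, 0.5, -1.6]
grip_width: 0.0552
```

```bash
python3 - <<'E'
from plan import *
snap('side','s2.png'); snap('top','t2.png')
s=status.state();print(s['position'],s['wrist_force'],s['grip_width'],s['qpos'].round(2))
pan=W(p,(0,.113,.165))[0]
delta((pan[0],pan[1],.165+.0502),Rt(100,0))
a=load('side')['frame'][90:270,190:370,::-1]; cv2.imwrite('pics/s2c.png',cv2.resize(a,(600,600),interpolation=cv2.INTER_CUBIC))
E
```

```text
[0.58152211 0.21941494 0.24567002] [ 0.70163348  0.12946413 -1.22422587] 0.05515692528445192 [-0.2   0.41 -0.27  1.61  0.12  1.14  1.25]
turn [-0.04  0.01  0.04] shift cm [-0.03  0.2   3.05] dist 3.1
```

View pics/s2c.png

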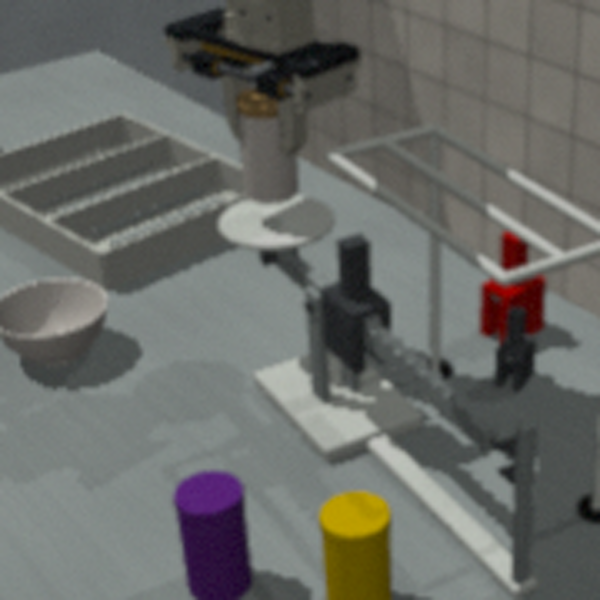

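View pics/t2.png

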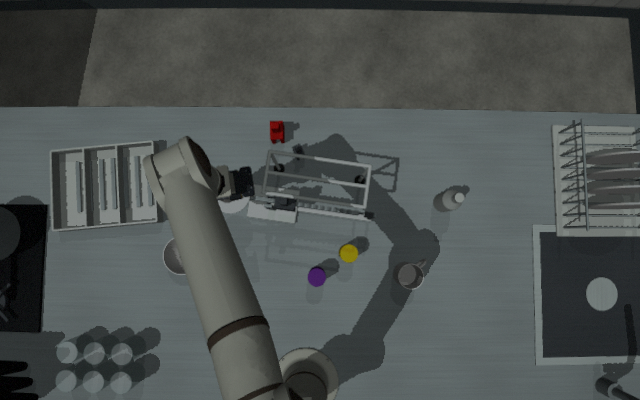

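Emit:
{"fn": "carry_out", "kwargs": {
  "deltas": [
    [[0, 0, 0], [0, 0.2, 0.5], 1],
    [[0, 0, 0], [0, 0.2, 1.3], 1],
    [[0, 0, 0], [0, 0.2, 2.0], 1],
    [[0, 0, 0], [0, 0.2, 2.5], 1],
    [[0, 0, 0], [0, 0.2, 2.8], 1],
    [[0, 0, 0], [0, 0.2, 3.1], 1],
    [[0, 0, 0], [0, 0.2, 3.3], 1],
    [[0, 0, 0], [0, 0.2, 3.5], 1],
    [[0, 0, 0], [0, 0.2, 3.5], 1]
  ]
}}

```text
time_s: 8.2
position: [0.5844, 0.2198, 0.2105]
tool_rot: [0.643, 0.766, -0.0, -0.0]
wrist_force: [-0.2, 0.5, -2.1]
grip_width: 0.0549
```

Emit:
{"fn": "carry_out", "kwargs": {
  "deltas": [
    [[0, 0, 0], [0, 0, 0.1], 1],
    [[0, 0, 0], [0, 0, 0.2], 1],
    [[0, 0, 0], [0, 0, 0.3], 1],
    [[0, 0, 0], [0, 0, 0.3], 1]
  ]
}}

```text
time_s: 8.6
position: [0.5845, 0.2197, 0.2077]
tool_rot: [0.643, 0.766, 0.0, 0.0]
wrist_force: [-0.1, 0.1, -1.6]
grip_width: 0.055
```

```bash
python3 - <<'E'
from plan import *
snap('side','s3.png')
s=status.state();print(s['position'],s['wrist_force'],s['grip_width'])
a=load('side')['frame'][90:240,220:380,::-1]; cv2.imwrite('pics/s3c.png',cv2.resize(a,(640,600),interpolation=cv2.INTER_CUBIC))
E
```

```text
[0.58449331 0.21969361 0.2077316 ] [ 0.62332186 -0.77747733 -0.53327316] 0.055273478362651854
```

View pics/s3c.png

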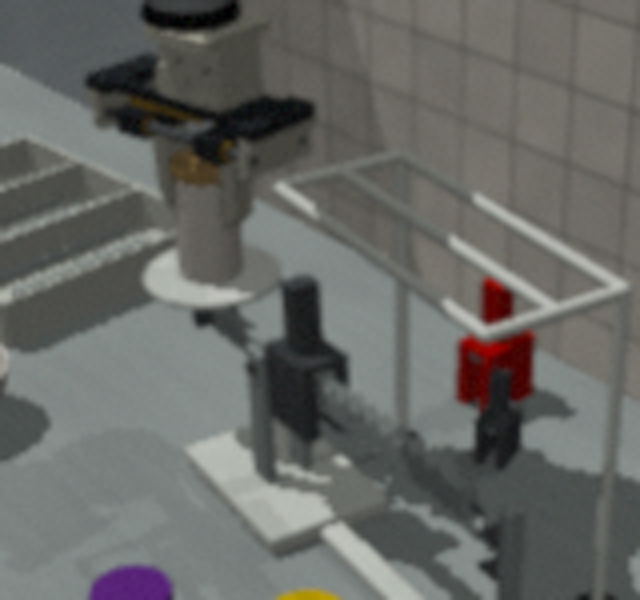

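Emit:
{"fn": "carry_out", "kwargs": {
  "deltas": [
    [[0, 0, 0], [0, 0, 0.05], 1],
    [[0, 0, 0], [0, 0, 0.1], 1],
    [[0, 0, 0], [0, 0, 0.1], 1],
    [[0, 0, 0], [0, 0, 0.1], 1]
  ]
}}

```text
time_s: 9.05
position: [0.5846, 0.2198, 0.207]
tool_rot: [0.643, 0.766, 0.0, 0.0]
wrist_force: [0.2, -1.4, 0.9]
grip_width: 0.0551
```

Emit:
{"fn": "carry_out", "kwargs": {
  "deltas": [
    [[0, 0, 0], [0, 0, 0.05], 1],
    [[0, 0, 0], [0, 0, 0.1], 1],
    [[0, 0, 0], [0, 0, 0.1], 1],
    [[0, 0, 0], [0, 0, 0.1], 1]
  ]
}}

```text
time_s: 9.45
position: [0.5847, 0.2198, 0.2065]
tool_rot: [0.643, 0.766, 0.0, 0.0]
wrist_force: [-1.5, -1.9, 5.5]
grip_width: 0.0553
```

Firmly on the pan at its stop. I release gently and retreat upward.

Emit:
{"fn": "carry_out", "kwargs": {
  "deltas": [
    [[0, 0, 0], [0, 0, 0], 0.3],
    [[0, 0, 0], [0, 0, 0], 0.15],
    [[0, 0, 0], [0, 0, 0], 0.1],
    [[0, 0, 0], [0, 0, 0], 0.1]
  ]
}}

```text
time_s: 9.85
position: [0.5843, 0.22, 0.2054]
tool_rot: [0.643, 0.766, -0.0, -0.0]
wrist_force: [-0.4, -0.1, -0.8]
grip_width: 0.0806
```

Emit:
{"fn": "carry_out", "kwargs": {
  "deltas": [
    [[0, 0, 0], [0, 0, -0.5], 0.1],
    [[0, 0, 0], [0, 0, -1.5], 0.1],
    [[0, 0, 0], [0, 0, -3.5], 0.1],
    [[0, 0, 0], [0, 0, -6], 0.1],
    [[0, 0, 0], [0, 0, -8.5], 0.1],
    [[0, 0, 0], [0, 0, -10.5], 0.1],
    [[0, 0, 0], [0, 0, -12], 0.1],
    [[0, 0, 0], [0, 0, -12], 0.1]
  ]
}}

```text
time_s: 10.65
position: [0.5856, 0.2205, 0.3289]
tool_rot: [0.643, 0.766, 0.002, 0.001]
wrist_force: [0.1, -1.1, -0.2]
grip_width: 0.0827
```

```bash
python3 - <<'E'
from plan import *
snap('side','s4.png')
s=status.state();print(s['position'],s['wrist_force'],s['grip_width'])
a=load('side')['frame'][120:270,220:380,::-1]; cv2.imwrite('pics/s4c.png',cv2.resize(a,(640,600),interpolation=cv2.INTER_CUBIC))
jaw=90+np.degrees(p[2])
h=W(p,(0,-.05,.187+.004))[0]
print('handle',h,'jaw',jaw)
# waypoints for grasp point local
Rm=Rt(jaw,45)
for L in ((-.16,-.05,.34),(-.14,-.05,.30),(-.12,-.05,.1955),(0,-.05,.1955)):
    print(L); delta(W(p,L)[0],Rm,grasp=True)
delta((.44,.16,.33),Rm)
E
```

```text
[0.58488503 0.22014099 0.32695352] [ 0.57372359  0.15276306 -0.96506096] 0.08259627520295755
handle [0.56167198 0.05792531 0.191     ] jaw 82.29596891823985
(-0.16, -0.05, 0.34)
turn [-44.5   -7.    16.78] shift cm [-1.111e+01 -1.907e+01 -1.000e-02] dist 22.1
(-0.14, -0.05, 0.3)
turn [-44.5   -7.    16.78] shift cm [-11.72 -17.17   3.99] dist 21.2
(-0.12, -0.05, 0.1955)
turn [-44.5   -7.    16.78] shift cm [-12.33 -15.29  14.45] dist 24.4
(0, -0.05, 0.1955)
turn [-44.5   -7.    16.78] shift cm [-15.99  -3.86  14.47] dist 21.9
turn [-44.5   -7.    16.78] shift cm [ -3.4  -15.31  -0.34] dist 15.7
```

View pics/s4c.png

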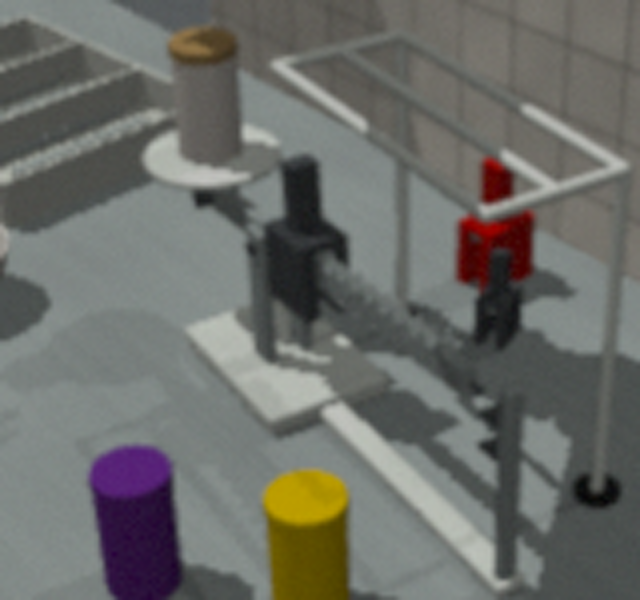

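The canister stands upright on the pan at crop (205,110), and the pan is down. Next I back off towards the robot and tilt 45°.

Emit:
{"fn": "carry_out", "kwargs": {
  "deltas": [
    [[-3, -0.5, 1.1], [-0.2, -1.0, 0], 0.1],
    [[-8, -1.3, 3.0], [-0.6, -2.8, 0], 0.2],
    [[-13, -2.0, 4.9], [-1.0, -4.8, 0], 0.3],
    [[-18, -2.8, 6.8], [-1.5, -7, 0], 0.4],
    [[-23, -3.6, 8.7], [-2.0, -9, 0], 0.5],
    [[-28.5, -4.5, 10.7], [-2.4, -11, 0], 0.5],
    [[-34, -5.3, 12.8], [-2.8, -13, 0], 0.5],
    [[-39, -6.1, 14.7], [-3.1, -14.5, 0], 0.5],
    [[-44.5, -7, 16.8], [-3.4, -15.3, 0], 0.5],
    [[-44.5, -7, 16.8], [-3.4, -15.3, 0], 0.5]
  ]
}}

```text
time_s: 11.7
position: [0.4371, 0.1585, 0.3233]
tool_rot: [0.695, 0.61, 0.249, 0.289]
wrist_force: [-0.5, -0.1, 0.4]
grip_width: 0.0456
```

```bash
python3 - <<'E'
from plan import *
s=status.state();print(s['position'],s['joint_velocities'].round(2),s['qpos'].round(2),s['grip_width'])
Rm=Rt(90+np.degrees(p[2]),45)
for L in ((-.12,-.05,.23),(-.10,-.05,.1955),(0,-.05,.1955)):
    print(L); delta(W(p,L)[0],Rm,grasp=True)
E
```

```text
[0.43709723 0.158541   0.32325324] [-0.01  0.01  0.   -0.02  0.09  0.01 -0.07] [-0.21 -0.29 -0.58  2.39  0.8   0.66  0.07] 0.045634365887132836
(-0.12, -0.05, 0.23)
turn [-0.14  0.15  0.27] shift cm [-8.25 -5.41  9.73] dist 13.9
(-0.1, -0.05, 0.1955)
turn [-0.14  0.15  0.27] shift cm [-8.24 -6.43 13.58] dist 17.1
(0, -0.05, 0.1955)
turn [-0.14  0.15  0.27] shift cm [-8.25  0.66 20.64] dist 22.2
```

Emit:
{"fn": "carry_out", "kwargs": {
  "deltas": [
    [[0, 0, 0], [-1, 0.1, 0.8], 0.5],
    [[0, 0, 0], [-2.8, 0.3, 2.0], 0.5],
    [[0, 0, 0], [-5, 0.5, 3.5], 0.5],
    [[0, 0, 0], [-7, 0.6, 5], 0.5],
    [[0, 0, 0], [-8.2, 0.7, 6.5], 0.5],
    [[0, 0, 0], [-8.2, 0.7, 8.5], 0.5],
    [[0, 0, 0], [-8.2, 0.7, 10.5], 0.5],
    [[0, 0, 0], [-8.2, 0.7, 11.5], 0.5],
    [[0, 0, 0], [-8.2, 0.7, 12], 0.5],
    [[0, 0, 0], [-8.2, 0.7, 12], 0.5]
  ]
}}

```text
time_s: 12.7
position: [0.5248, 0.0665, 0.2488]
tool_rot: [0.698, 0.608, 0.248, 0.286]
wrist_force: [0.2, -0.2, 0.5]
grip_width: 0.0455
```

```bash
python3 - <<'E'
from plan import *
snap('side','s5.png'); snap('top','t5.png')
s=status.state();print(s['position'],s['qpos'].round(2),s['grip_width'])
Rm=Rt(90+np.degrees(p[2]),45)
delta(W(p,(0,-.05,.1955))[0],Rm,grasp=True)
a=load('side')['frame'][120:270,220:380,::-1]; cv2.imwrite('pics/s5c.png',cv2.resize(a,(640,600),interpolation=cv2.INTER_CUBIC))
a=load('top')['frame'][130:250,210:370,::-1]; cv2.imwrite('pics/t5c.png',cv2.resize(a,(800,600),interpolation=cv2.INTER_CUBIC))
E
```

```text
[0.52441974 0.06690752 0.24907493] [ 1.06 -0.18 -1.38  2.42  1.25  0.19 -0.13] 0.04597345842015128
turn [-0.52  0.28 -0.13] shift cm [-0.35 -1.02  8.4 ] dist 8.5
```

View pics/s5c.png

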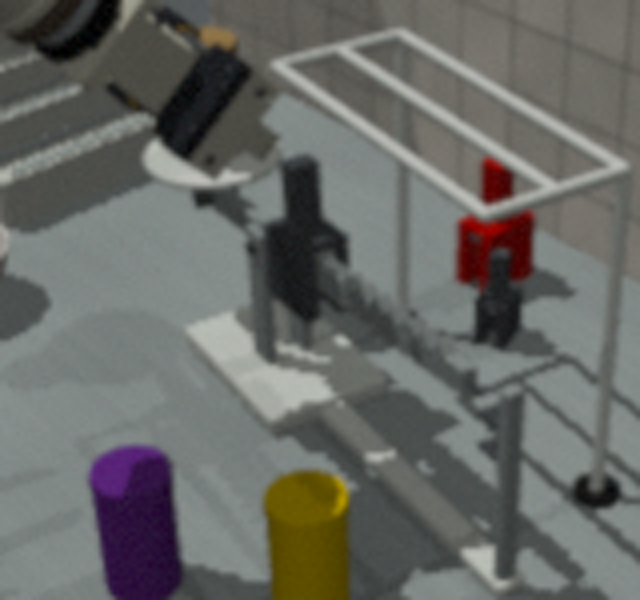

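View pics/t5c.png

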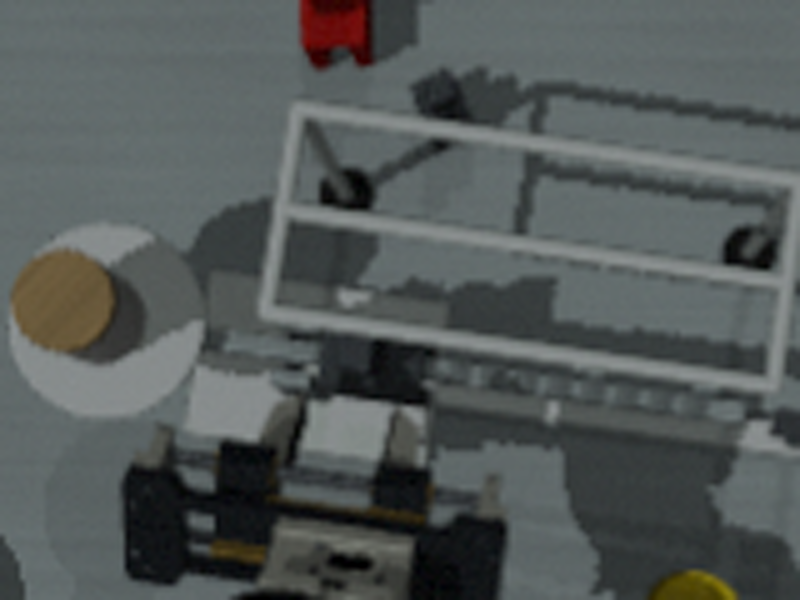

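The jaws are aligned with the poise handle (crop 345,360 in the top view). The arm was near a joint limit, so y lags by about 1 cm. I advance along the tool slowly and check.

Emit:
{"fn": "carry_out", "kwargs": {
  "deltas": [
    [[0, 0, 0], [-0.3, -0.2, 0.6], 0.5],
    [[0, 0, 0], [-0.35, -0.4, 1.4], 0.5],
    [[0, 0, 0], [-0.35, -0.6, 2.2], 0.5],
    [[0, 0, 0], [-0.35, -0.8, 3.0], 0.5],
    [[0, 0, 0], [-0.35, -1.0, 3.6], 0.5],
    [[0, 0, 0], [-0.35, -1.0, 4.0], 0.5]
  ]
}}

```text
time_s: 13.4
position: [0.5334, 0.0546, 0.2381]
tool_rot: [0.696, 0.61, 0.244, 0.291]
wrist_force: [0.2, -1.2, 1.9]
grip_width: 0.0458
```

```bash
python3 - <<'E'
from plan import *
s=status.state();print(s['position'],s['qpos'].round(2),s['joint_velocities'].round(2),s['grip_width'])
Rm=Rt(90+np.degrees(p[2]),45)
delta(W(p,(0,-.05,.1955))[0],Rm,grasp=True)
E
```

```text
[0.53342234 0.05459947 0.23811456] [ 1.12  0.03 -1.5   2.42  1.56  0.39 -0.34] [-1.23  2.    0.33 -0.01  1.09  2.14 -0.58] 0.04578693708254425
turn [-0.42  0.74  0.45] shift cm [ 0.81 -1.01  6.86] dist 7.0
```

Emit:
{"fn": "carry_out", "kwargs": {
  "deltas": [
    [[0, 0, 0], [0, 0, 0], 0.5],
    [[0, 0, 0], [0, 0, 0], 0.5]
  ]
}}

```text
time_s: 13.6
position: [0.5314, 0.0596, 0.2336]
tool_rot: [0.699, 0.61, 0.247, 0.279]
wrist_force: [0.5, 0.4, -0.1]
grip_width: 0.0464
```

```bash
python3 - <<'E'
from plan import *
s=status.state();print(s['position'],s['qpos'].round(2),s['joint_velocities'].round(2),s['grip_width'])
Rm=Rt(90+np.degrees(p[2]),45)
delta(W(p,(0,-.05,.1955))[0],Rm,grasp=True)
E
```

```text
[0.53143282 0.05964974 0.23357982] [ 1.12  0.05 -1.5   2.42  1.56  0.38 -0.34] [ 0.03 -0.1  -0.02 -0.    0.   -0.01 -0.01] 0.046411263595139265
turn [-1.21 -0.28 -0.15] shift cm [ 0.2  -0.42  6.74] dist 6.8
```

```bash
python3 - <<'E'
from plan import *
snap('side','s6.png'); snap('top','t6.png')
a=np.hstack([load('side')['frame'],load('top')['frame']])[:,:,::-1]; cv2.imwrite('pics/st6.png',cv2.resize(a,(800,250),interpolation=cv2.INTER_AREA))
E
```

```text
(no output)
```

View pics/s6.png

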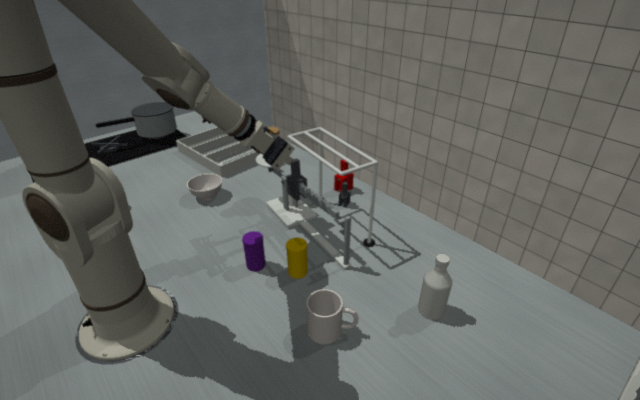

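View pics/t6.png

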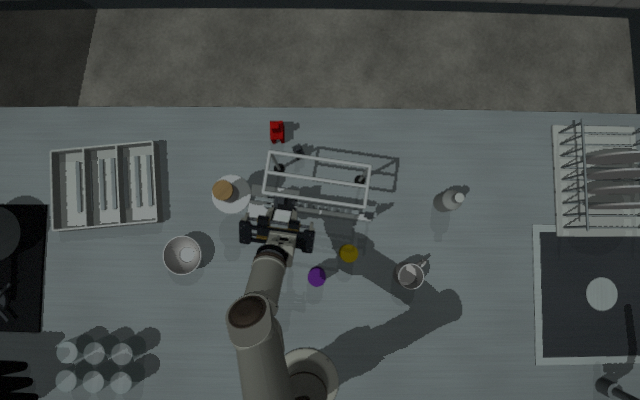

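The elbow is swung up over the base and clear of everything. The jaws are at top (275,225), in front of the poise. Continuing.

Emit:
{"fn": "carry_out", "kwargs": {
  "deltas": [
    [[-1, 0, 0], [0.2, -0.4, 0.6], 0.5],
    [[-1, 0, 0], [0.2, -0.4, 1.4], 0.5],
    [[-1, 0, 0], [0.2, -0.4, 2.2], 0.5],
    [[-1, 0, 0], [0.2, -0.4, 3.0], 0.5],
    [[-1, 0, 0], [0.2, -0.4, 3.5], 0.5],
    [[-1, 0, 0], [0.2, -0.4, 3.5], 0.5]
  ]
}}

```text
time_s: 14.3
position: [0.5542, 0.0558, 0.2079]
tool_rot: [0.696, 0.607, 0.252, 0.29]
wrist_force: [-0.2, 0.9, -0.1]
grip_width: 0.0464
```

```bash
python3 - <<'E'
from plan import *
s=status.state();print(s['position'],s['qpos'].round(2),s['joint_velocities'].round(2),s['grip_width'])
Rm=Rt(90+np.degrees(p[2]),45)
delta(W(p,(0,-.05,.1955))[0],Rm,grasp=True)
E
```

```text
[0.5541715  0.05579235 0.20787506] [ 0.91  0.4  -1.42  2.42  1.79  0.75 -0.45] [ 0.01 -0.   -0.02  0.01 -0.02 -0.    0.  ] 0.04637686472814821
turn [ 0.14  0.17 -0.01] shift cm [ 0.32 -0.38  3.28] dist 3.3
```

Emit:
{"fn": "carry_out", "kwargs": {
  "deltas": [
    [[0, 0, 0], [0.3, -0.4, 0.6], 0.5],
    [[0, 0, 0], [0.3, -0.4, 1.4], 0.5],
    [[0, 0, 0], [0.3, -0.4, 2.2], 0.5],
    [[0, 0, 0], [0.3, -0.4, 2.9], 0.5],
    [[0, 0, 0], [0.3, -0.4, 3.2], 0.5],
    [[0, 0, 0], [0.3, -0.4, 3.2], 0.5]
  ]
}}

```text
time_s: 14.9
position: [0.5739, 0.0563, 0.1809]
tool_rot: [0.697, 0.607, 0.251, 0.288]
wrist_force: [-0.1, 0.3, -0.2]
grip_width: 0.046
```

```bash
python3 - <<'E'
from plan import *
snap('side','s7.png'); snap('top','t7.png')
s=status.state();print(s['position'],s['wrist_force'],s['qpos'].round(2),s['grip_width'])
Rm=Rt(90+np.degrees(p[2]),45)
delta(W(p,(0,-.05,.1955))[0],Rm,grasp=True)
a=load('side')['frame'][120:270,220:380,::-1]; cv2.imwrite('pics/s7c.png',cv2.resize(a,(640,600),interpolation=cv2.INTER_CUBIC))
a=load('top')['frame'][130:250,210:370,::-1]; cv2.imwrite('pics/t7c.png',cv2.resize(a,(800,600),interpolation=cv2.INTER_CUBIC))
E
```

```text
[0.57368039 0.05645161 0.18125924] [-0.1599045   0.24458475 -0.3128019 ] [ 0.79  0.52 -1.31  2.4   1.9   0.83 -0.5 ] 0.04620397276284044
turn [ 0.01  0.08 -0.1 ] shift cm [-0.01  0.15  0.04] dist 0.2
```

View pics/s7c.png

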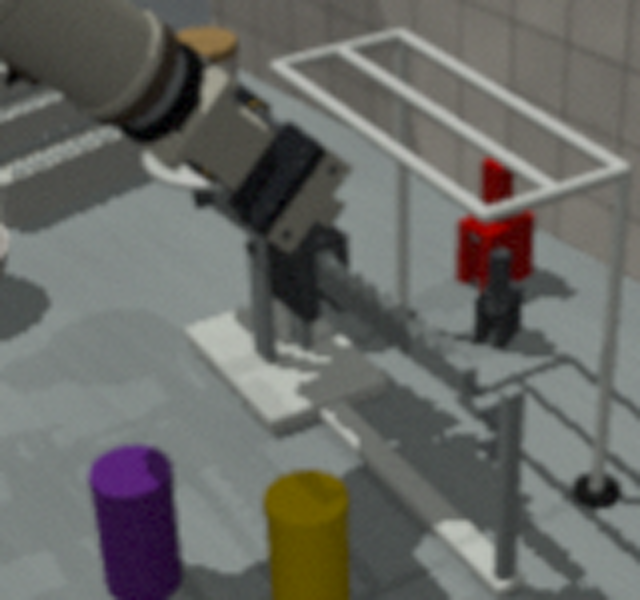

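View pics/t7c.png

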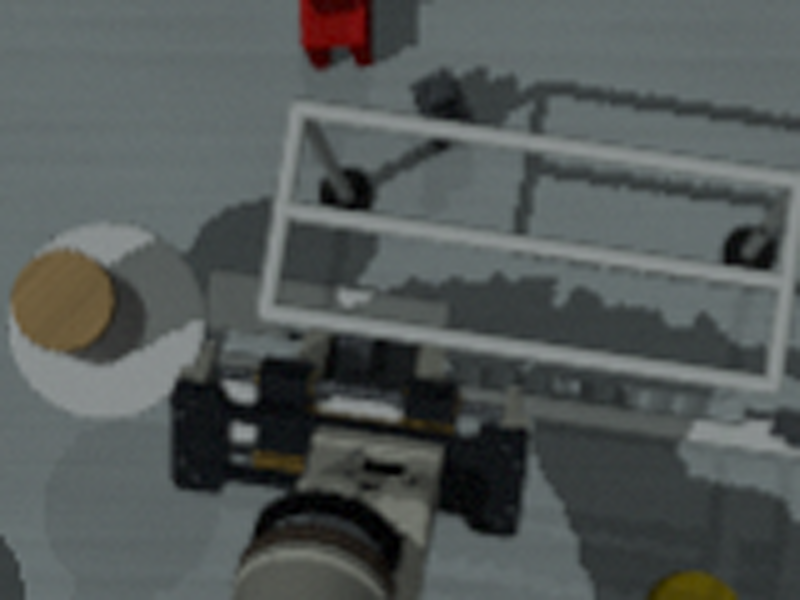

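The fingers straddle the handle (top crop 320–430, 355). The loaded beam leans 0.08 rad, so I turn the hand to match that before closing.

Emit:
{"fn": "carry_out", "kwargs": {
  "deltas": [
    [[0, -1.6, -1.6], [0.25, 0.1, 0], 0.5],
    [[0, -3.2, -3.2], [0.5, 0.1, 0], 0.5],
    [[0, -3.2, -3.2], [0.5, 0.1, 0], 0.7],
    [[0, -3.2, -3.2], [0.5, 0.1, 0], 0.85],
    [[0, -3.2, -3.2], [0.5, 0.1, 0], 1],
    [[0, -3.2, -3.2], [0.5, 0.1, 0], 1],
    [[0, -3.2, -3.2], [0.5, 0.1, 0], 1],
    [[0, -3.2, -3.2], [0.5, 0.1, 0], 1]
  ]
}}

```text
time_s: 15.8
position: [0.5753, 0.0621, 0.1823]
tool_rot: [0.686, 0.618, 0.225, 0.312]
wrist_force: [1.0, 4.4, 0.2]
grip_width: 0.0197
```

```bash
python3 - <<'E'
from plan import *
s=status.state();print(s['position'],s['wrist_force'],s['torque'],s['qpos'].round(2),s['grip_width'])
P,C=cur()
# directions in tool frame
ya=W(p,(0,1,0))[0]-W(p,(0,0,0))[0]
out=-ya*np.cos(.08)+np.array([0,0,np.sin(.08)]); up=ya*np.sin(.08)+np.array([0,0,np.cos(.08)])
print('out/cm',C.T@out,'up/cm',C.T@up)
E
```

```text
[0.57527892 0.06211865 0.18230768] [0.99170352 4.43990729 0.17223729] [1.09997659 0.6465777  0.65312642] [ 0.69  0.52 -1.27  2.37  1.83  0.91 -0.44] 0.019727624069451763
out/cm [-0.99999675  0.00234376 -0.00100335] up/cm [ 0.00236734  0.70752892 -0.70668042]
```

Emit:
{"fn": "carry_out", "kwargs": {
  "deltas": [
    [[0, 0, 0], [0, 0.25, -0.25], 1],
    [[0, 0, 0], [0, 0.55, -0.55], 1],
    [[0, 0, 0], [0, 0.85, -0.85], 1],
    [[0, 0, 0], [0, 0.85, -0.85], 1],
    [[0, 0, 0], [0, 0.85, -0.85], 1]
  ]
}}

```text
time_s: 16.3
position: [0.5752, 0.0612, 0.1941]
tool_rot: [0.686, 0.617, 0.223, 0.313]
wrist_force: [-0.2, -0.8, -3.3]
grip_width: 0.0201
```

```bash
python3 - <<'E'
from plan import *
snap('side','s8.png')
s=status.state();print(s['position'],s['wrist_force'],s['torque'],s['qpos'].round(2),s['grip_width'])
a=load('side')['frame'][140:250,250:370,::-1]; cv2.imwrite('pics/s8c.png',cv2.resize(a,(655,600),interpolation=cv2.INTER_CUBIC))
E
```

```text
[0.57510815 0.06130031 0.1939115 ] [-0.37339444  0.95895153 -3.88624252] [0.32179644 1.41323192 0.04776028] [ 0.71  0.49 -1.3   2.37  1.79  0.89 -0.41] 0.01963201681399508
```

View pics/s8c.png

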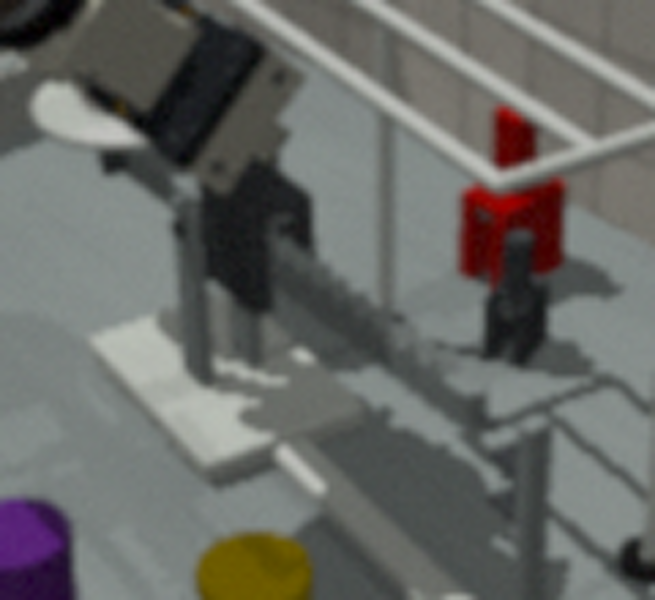

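Full poise weight (3.9 N) is in the hand, so it is off the ridges. Now I carry it out five notches along the raised beam.

Emit:
{"fn": "carry_out", "kwargs": {
  "deltas": [
    [[0, 0, 0], [-0.5, 0, 0], 1],
    [[0, 0, 0], [-1.5, 0, 0], 1],
    [[0, 0, 0], [-3, 0, 0], 1],
    [[0, 0, 0], [-4.5, 0, 0], 1],
    [[0, 0, 0], [-6, 0, 0], 1],
    [[0, 0, 0], [-7.5, 0, 0], 1],
    [[0, 0, 0], [-9, 0, 0], 1],
    [[0, 0, 0], [-9.8, 0, 0], 1],
    [[0, 0, 0], [-10, 0, 0], 1],
    [[0, 0, 0], [-10, 0, 0], 1]
  ]
}}

```text
time_s: 17.35
position: [0.5631, -0.0374, 0.2024]
tool_rot: [0.687, 0.618, 0.223, 0.312]
wrist_force: [-0.3, 0.6, -4.8]
grip_width: 0.0198
```

```bash
python3 - <<'E'
from plan import *
s=status.state();print(s['position'],s['wrist_force'],s['torque'],s['qpos'].round(2),s['grip_width'])
P,C=cur(); g=P-.019*C[:,2]
c,s_=np.cos(p[2]),np.sin(p[2]); d=g-[p[0],p[1],0]; print('grasp local',c*d[0]+s_*d[1],-s_*d[0]+c*d[1],g[2])
print(R.from_matrix(Rt(90+np.degrees(p[2]),45).T@C).as_rotvec(degrees=True))
E
```

```text
[ 0.56312585 -0.03741402  0.20244271] [-0.29870779  0.64639531 -4.83555434] [0.36347131 1.36919239 0.07676143] [ 1.15  0.49 -1.47  2.42  1.88  0.74 -0.26] 0.01976796069116331
grasp local 0.0008095825205806095 -0.14315866652381987 0.21585364458717068
[ 0.08818849 -3.39440979 -3.04933319]
```

Emit:
{"fn": "carry_out", "kwargs": {
  "deltas": [
    [[0, 0, 0], [0, -0.2, 0.2], 1],
    [[0, 0, 0], [0, -0.4, 0.4], 1],
    [[0, 0, 0], [0, -0.6, 0.6], 1],
    [[0, 0, 0], [0, -0.75, 0.75], 1],
    [[0, 0, 0], [0, -0.85, 0.85], 1],
    [[0, 0, 0], [0, -0.85, 0.85], 1]
  ]
}}

```text
time_s: 17.95
position: [0.5652, -0.0365, 0.1901]
tool_rot: [0.687, 0.619, 0.222, 0.31]
wrist_force: [-7.2, 1.3, -2.6]
grip_width: 0.0198
```

Emit:
{"fn": "carry_out", "kwargs": {
  "deltas": [
    [[0, 0, 0], [0, 0, 0], 0.7],
    [[0, 0, 0], [0, 0, 0], 0.5],
    [[0, 0, 0], [0, 0, 0], 0.4],
    [[0, 0, 0], [0, 0, 0], 0.35],
    [[0, 0, 0], [0, 0, 0], 0.35],
    [[0, 0, 0], [0, 0, -1], 0.35],
    [[0, 0, 0], [0, 0, -2.5], 0.35],
    [[0, 0, 0], [0, 0, -4.0], 0.35],
    [[0, 0, 0], [0, 0, -5.5], 0.35],
    [[0, 0, 0], [0, 0, -6.0], 0.35]
  ]
}}

```text
time_s: 18.95
position: [0.5395, -0.0279, 0.2405]
tool_rot: [0.689, 0.619, 0.215, 0.309]
wrist_force: [1.1, 67.9, -25.8]
grip_width: 0.0597
```

Emit:
{"fn": "carry_out", "kwargs": {
  "deltas": [
    [[0, 0, 0], [0, 0, 0], 0.35],
    [[0, 0, 0], [0, 0, 0], 0.35],
    [[0, 0, 0], [0, 0, 0], 0.35],
    [[0, 0, 0], [0, 0, 0], 0.35],
    [[0, 0, 0], [0, 0, 0], 0.35],
    [[0, 0, 0], [0, 0, 0], 0.35],
    [[0, 0, 0], [0, 0, 0], 0.35],
    [[0, 0, 0], [0, 0, 0], 0.35]
  ]
}}

```text
time_s: 19.75
position: [0.5397, -0.0262, 0.2396]
tool_rot: [0.689, 0.619, 0.217, 0.307]
wrist_force: [-0.2, -0.1, -0.6]
grip_width: 0.0597
```

```bash
python3 - <<'E'
from plan import *
d=snap('side','s9.png');t=snap('top','t9.png')
s=status.state();print(s['position'],s['wrist_force'],s['qpos'].round(2),s['grip_width'])
a=d['frame'][140:250,250:370,::-1]; cv2.imwrite('pics/s9c.png',cv2.resize(a,(655,600),interpolation=cv2.INTER_CUBIC))
for th in(-.08,-.05,0,.05,.08): print(th,proj(d,W(p,(0,-.285*np.cos(th),.125+.285*np.sin(th)))).round(1))
print('sight',proj(d,W(p,(0,-.3,.125))), 'prongs',proj(d,W(p,[(0,-.3,.137),(0,-.3,.113)])))
E
```

```text
[ 0.53971947 -0.0264801   0.2397843 ] [-0.08828867 -0.35646964  0.26486747] [ 1.33 -0.06 -1.45  2.42  1.61  0.19 -0.21] 0.059828889611381504
-0.08 [[340.4 232.4]]
-0.05 [[340.6 230. ]]
0 [[340.9 225.8]]
0.05 [[340.9 221.4]]
0.08 [[340.9 218.7]]
sight [[344.17274675 228.73464176]] prongs [[344.32412685 225.07335348]
 [344.02319436 232.34717114]]
```

View pics/s9c.png

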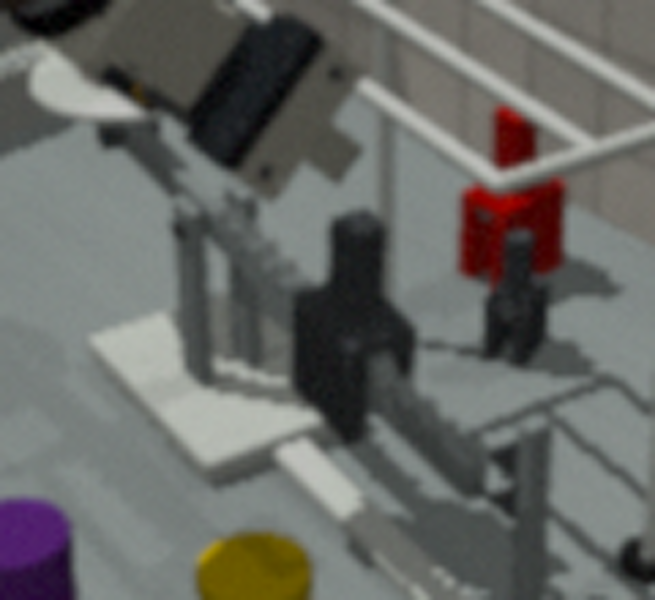

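The poise is now at the 5th notch. Wrist force spiked briefly to 68 N in y at the end of the retreat, so I check the clearances and zoom in on the tip.

```bash
python3 - <<'E'
from plan import *
d=load('side');t=load('top')
P,C=cur()
c,s_=np.cos(p[2]),np.sin(p[2]); L=np.array([[c,s_,0],[-s_,c,0],[0,0,1]])
g=L@(P-.019*C[:,2]-[p[0],p[1],0]); z=L@C[:,2]; print('grasp loc',g,'z',z)
rel=np.array([.008-g[0],g[1]*0,.272-g[2]]); CL=L@C
print('rod in tool (x,y,z):',CL.T@rel)
a=d['frame'][205:255,320:370,::-1]; b=t['frame'][130:230,260:390,::-1]
cv2.imwrite('pics/s9d.png',cv2.resize(a,(600,600),interpolation=cv2.INTER_CUBIC))
cv2.imwrite('pics/t9c.png',cv2.resize(b,(780,600),interpolation=cv2.INTER_CUBIC))
E
```

```text
grasp loc [-0.02362471 -0.13540227  0.25341307] z [ 0.69396753 -0.06232335 -0.71730388]
rod in tool (x,y,z): [-0.00134268  0.03563133  0.00861405]
```

View pics/s9d.png

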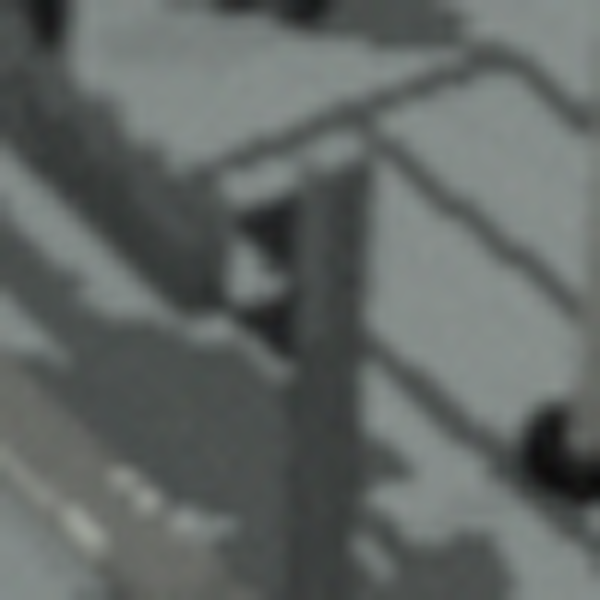

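View pics/t9c.png

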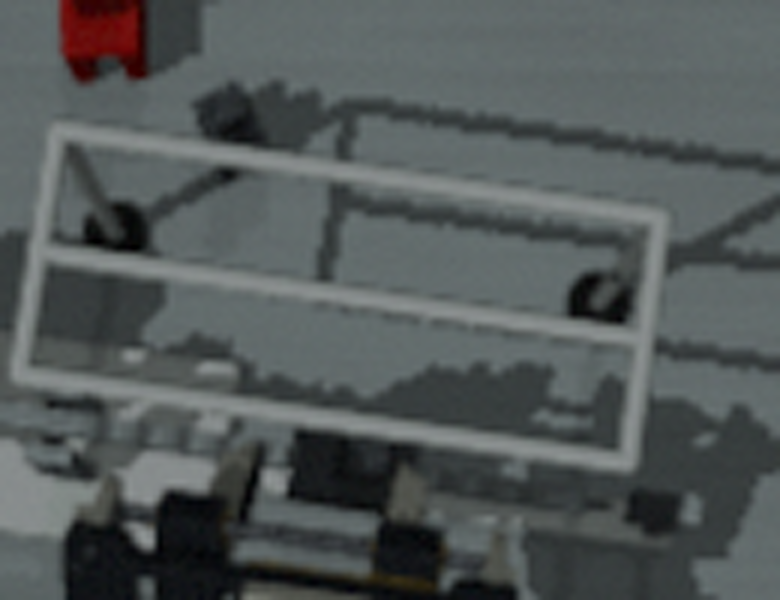

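```bash
python3 - <<'E'
from h import *
o=[]
for f in('s4','side0','s9'):
    a=cv2.imread(f'pics/{f}.png')[200:245,310:355]; a=cv2.resize(a,(260,260),interpolation=cv2.INTER_CUBIC); o.append(cv2.convertScaleAbs(a,alpha=1.6)); o.append(np.full((260,6,3),255,np.uint8))
cv2.imwrite('pics/cmp9.png',np.hstack(o))
E
```

```text
(no output)
```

View pics/cmp9.png

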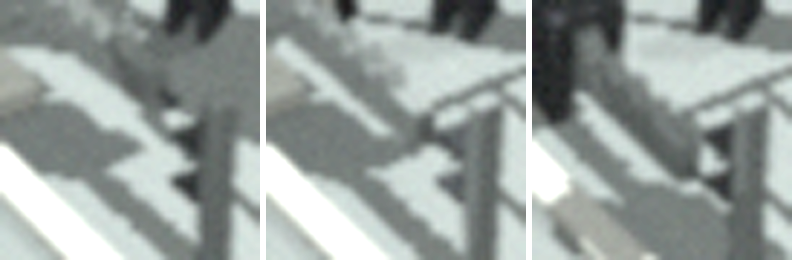

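```bash
python3 - <<'E'
from h import *
o=[]
for f in('s4','side0','s9'):
    a=cv2.imread(f'pics/{f}.png')[210:240,325:350]; a=cv2.resize(a,(260,312),interpolation=cv2.INTER_CUBIC); a=cv2.convertScaleAbs(a,alpha=1.8)
    for i in range(0,30,5): cv2.line(a,(0,int((i+.5)*10.4)),(8,int((i+.5)*10.4)),(0,0,255),1)
    o.append(a); o.append(np.full((312,6,3),255,np.uint8))
cv2.imwrite('pics/cmp9b.png',np.hstack(o))
from fit import W,p
d=load('side')
for th in(-.08,-.05,0,.05,.08):
    q=[]
    for l,h in((.25,-.011),(.25,.011),(.285,0)): q.append((-.006*(h!=0),-l*np.cos(th)+0*h,.125+l*np.sin(th)+h))
    print(th,(proj(d,W(p,q))-[325,210]).round(1).tolist())
E
```

```text
-0.08 [[6.2, 18.9], [6.3, 12.4], [15.4, 22.4]]
-0.05 [[6.4, 16.8], [6.5, 10.3], [15.6, 20.0]]
0 [[6.5, 13.2], [6.6, 6.6], [15.9, 15.8]]
0.05 [[6.5, 9.4], [6.6, 2.8], [15.9, 11.4]]
0.08 [[6.4, 7.1], [6.5, 0.4], [15.9, 8.7]]
```

View pics/cmp9b.png

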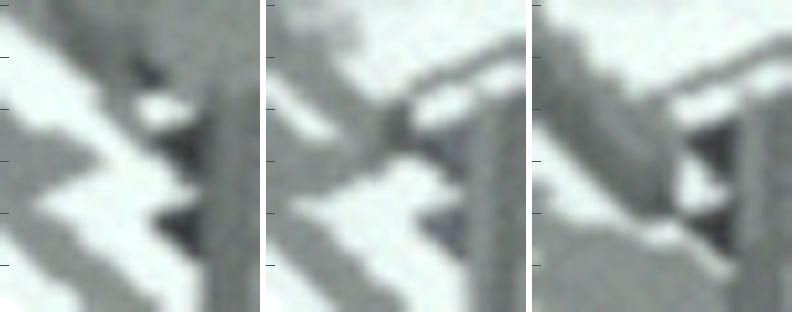

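```bash
python3 - <<'E'
from h import *
from fit import W,p
d=load('side')
o=[]
k=14
for f in('s4','side0','s9'):
    a=cv2.imread(f'pics/{f}.png')[205:240,325:352]; a=cv2.convertScaleAbs(cv2.resize(a,None,fx=k,fy=k,interpolation=cv2.INTER_CUBIC),alpha=1.8)[:,:265*k//14]
    o.append(a); 
cols={.08:(0,0,255),0:(0,200,0),-.05:(255,0,255),-.08:(255,0,0)}
def pt(th,l,h,x): return proj(d,W(p,(x,-l*np.cos(th),.125+l*np.sin(th)+h)))[0]+[-1.5,-.8]
for a,ths in zip(o,([.08],[0],[0,-.05,-.08])):
    for th in ths:
        q=[pt(th,.2,-.011,-.006),pt(th,.255,-.011,-.006),pt(th,.255,.011,-.006),pt(th,.2,.011,-.006)]
        q=[((np.array(v)-[325,205]+.5)*k).astype(int) for v in q]
        cv2.polylines(a,[np.array(q)],False,cols[th],1)
        v=((np.array(pt(th,.285,0,0))-[325,205]+.5)*k).astype(int); cv2.circle(a,tuple(int(i) for i in v),4,cols[th],1)
cv2.imwrite('pics/cmp9c.png',np.hstack(o)[:,:800]); print(np.hstack(o).shape)
E
```

```text
(490, 795, 3)
```

View pics/cmp9c.png

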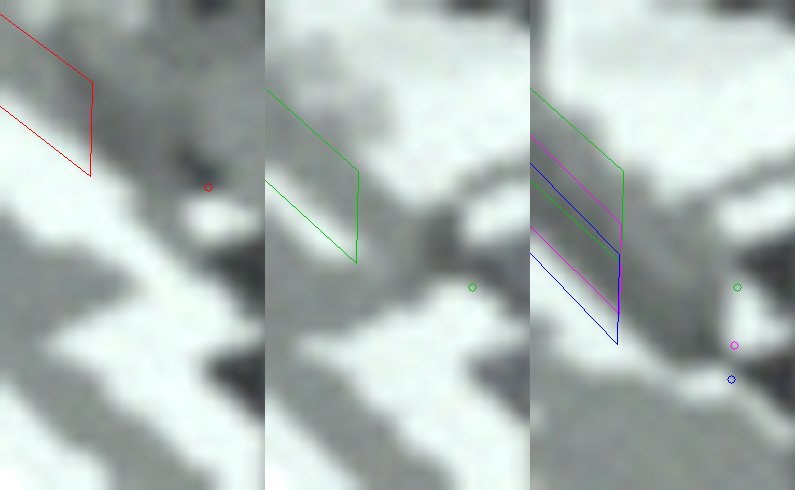

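With the poise at notch 5 the bar end sits about 8 px lower than when level, so the tip is at the lower stop. The poise must go in two or more notches, so notch 3 (the ~2.1 N lift reading agrees: 0.22 kg). I re-grip with the hand matching the −0.08 lean.

```bash
cat >> plan.py <<'E'
def Rl(lean):  # 45 deg tilt, turned with the beam (lean=+.08: notched end up)
    f=W(p,(1,0,0))[0]-W(p,(0,0,0))[0]
    return R.from_rotvec(-lean*f).as_matrix()@Rt(90+np.degrees(p[2]),45)
def loc():
    P,C=cur(); c,s_=np.cos(p[2]),np.sin(p[2]); L=np.array([[c,s_,0],[-s_,c,0],[0,0,1]])
    return L@(P-.019*C[:,2]-[p[0],p[1],0])
E
python3 - <<'E'
from plan import *
print(loc())
delta(W(p,(0,-.155,.180))[0]-.03*Rl(-.08)[:,2],Rl(-.08),grasp=True)
delta(W(p,(0,-.155,.180))[0],Rl(-.08),grasp=True)
E
```

```text
[-0.02362471 -0.13540227  0.25341307]
turn [-1.03  6.82  6.26] shift cm [-1.47 -3.51  4.04] dist 5.5
turn [-1.03  6.82  6.26] shift cm [-1.12 -3.44  7.01] dist 7.9
```

Emit:
{"fn": "carry_out", "kwargs": {
  "deltas": [
    [[0, 2, 2], [-0.6, 0, 0], 0.35],
    [[-0.5, 4, 4], [-1.2, -0.2, 0], 0.35],
    [[-1, 6.8, 6.3], [-1.5, -0.8, 0.2], 0.35],
    [[-1, 6.8, 6.3], [-1.5, -1.5, 0.6], 0.35],
    [[-1, 6.8, 6.3], [-1.5, -2.2, 1.2], 0.35],
    [[-1, 6.8, 6.3], [-1.5, -2.9, 2.0], 0.35],
    [[-1, 6.8, 6.3], [-1.5, -3.5, 3.0], 0.35],
    [[-1, 6.8, 6.3], [-1.5, -3.5, 4.0], 0.35],
    [[-1, 6.8, 6.3], [-1.5, -3.5, 4.0], 0.35],
    [[-1, 6.8, 6.3], [-1.5, -3.5, 4.0], 0.35]
  ]
}}

```text
time_s: 20.85
position: [0.5624, -0.0478, 0.1961]
tool_rot: [0.709, 0.599, 0.273, 0.255]
wrist_force: [0.0, 0.8, -0.1]
grip_width: 0.0595
```

```bash
python3 - <<'E'
from plan import *
s=status.state();print(s['qpos'].round(2),s['wrist_force'],loc())
delta(W(p,(0,-.155,.180))[0],Rl(-.08),grasp=True)
t=snap('top','t10.png');b=t['frame'][130:230,260:390,::-1]
cv2.imwrite('pics/t10c.png',cv2.resize(b,(780,600),interpolation=cv2.INTER_CUBIC))
E
```

```text
[ 1.34  0.6  -1.53  2.42  1.92  0.61 -0.23] [ 0.03334044  0.83059468 -0.09358748] [ 0.00179405 -0.15574149  0.2097806 ]
turn [-1.31 -0.02 -0.08] shift cm [-0.17 -2.14  2.03] dist 3.0
```

View pics/t10c.png

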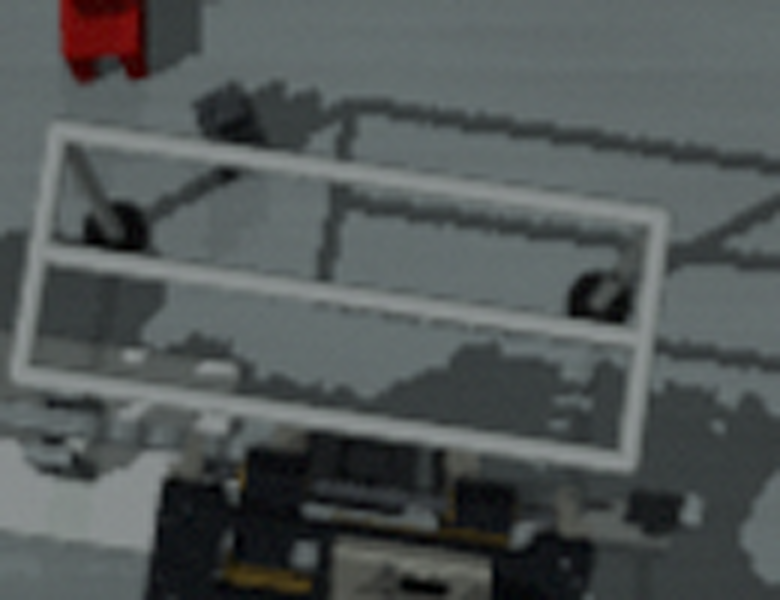

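The fingers straddle the handle (crop 290–460, 450). I go straight down 3 cm.

Emit:
{"fn": "carry_out", "kwargs": {
  "deltas": [
    [[-0.6, 0, 0], [-0.2, -0.5, 0.5], 0.35],
    [[-1.3, 0, 0], [-0.2, -1.1, 1.0], 0.35],
    [[-1.3, 0, 0], [-0.2, -1.7, 1.6], 0.35],
    [[-1.3, 0, 0], [-0.2, -2.1, 2.0], 0.35],
    [[-1.3, 0, 0], [-0.2, -2.1, 2.0], 0.35],
    [[-1.3, 0, 0], [-0.2, -2.1, 2.0], 0.35]
  ]
}}

```text
time_s: 21.5
position: [0.5745, -0.0501, 0.1715]
tool_rot: [0.707, 0.597, 0.275, 0.262]
wrist_force: [0.1, -0.3, 0.3]
grip_width: 0.0597
```

```bash
python3 - <<'E'
from plan import *
s=status.state();print(s['qpos'].round(2),s['wrist_force'],loc())
delta(W(p,(0,-.155,.180))[0],Rl(-.08),grasp=True)
E
```

```text
[ 1.27  0.84 -1.53  2.42  2.02  0.84 -0.19] [ 0.0931695  -0.32532204  0.27578042] [ 0.01385319 -0.15630962  0.18501764]
turn [-0.52  0.22  0.06] shift cm [ 0.1  -1.33 -0.61] dist 1.5
```

```bash
cat >> plan.py <<'E'
def Rl(lean,tilt=45):
    f=W(p,(1,0,0))[0]-W(p,(0,0,0))[0]
    return R.from_rotvec(-lean*f).as_matrix()@Rt(90+np.degrees(p[2]),tilt)
E
python3 - <<'E'
from plan import *
for t in(40,38,36):
    Rm=Rl(-.08,t); delta(W(p,(0,-.155,.180))[0]-.004*Rm[:,2],Rm,grasp=True)
E
```

```text
turn [4.48 0.22 0.05] shift cm [ 0.1  -1.46 -1.01] dist 1.8
turn [6.48 0.22 0.04] shift cm [ 0.1  -1.52 -1.02] dist 1.8
turn [8.48 0.23 0.04] shift cm [ 0.1  -1.57 -1.02] dist 1.9
```

Emit:
{"fn": "carry_out", "kwargs": {
  "deltas": [
    [[2, 0, 0], [0.1, -0.4, -0.3], 0.35],
    [[4, 0, 0], [0.1, -0.8, -0.6], 0.35],
    [[6.5, 0, 0], [0.1, -1.2, -0.9], 0.35],
    [[6.5, 0, 0], [0.1, -1.5, -1.0], 0.35],
    [[6.5, 0, 0], [0.1, -1.5, -1.0], 0.35],
    [[6.5, 0, 0], [0.1, -1.5, -1.0], 0.35]
  ]
}}

```text
time_s: 22.1
position: [0.5565, -0.0463, 0.1672]
tool_rot: [0.72, 0.612, 0.241, 0.221]
wrist_force: [0.3, -0.6, -0.5]
grip_width: 0.0594
```

```bash
python3 - <<'E'
from plan import *
s=status.state();print(s['qpos'].round(2),s['wrist_force'],loc())
Rm=Rl(-.08,38); delta(W(p,(0,-.155,.180))[0]-.004*Rm[:,2],Rm,grasp=True)
E
```

```text
[ 1.29  0.72 -1.53  2.38  1.77  0.71 -0.04] [ 0.27270673 -0.62820668 -0.5160545 ] [-0.00280416 -0.15508272  0.18214741]
turn [-0.06  0.2   0.02] shift cm [-0.    0.09 -0.06] dist 0.1
```

Emit:
{"fn": "carry_out", "kwargs": {
  "deltas": [
    [[0, 0, 0], [0, 0, -0.4], 0.5],
    [[0, 0, 0], [0, 0, -0.4], 0.7],
    [[0, 0, 0], [0, 0, -0.4], 0.85],
    [[0, 0, 0], [0, 0, -0.4], 1],
    [[0, 0, 0], [0, 0, -0.4], 1],
    [[0, 0, 0], [0, 0, -0.4], 1],
    [[0, 0, 0], [0, 0, -0.4], 1]
  ]
}}

```text
time_s: 22.8
position: [0.5547, -0.0441, 0.1708]
tool_rot: [0.72, 0.612, 0.242, 0.219]
wrist_force: [0.2, 5.8, 0.4]
grip_width: 0.0198
```

```bash
python3 - <<'E'
from plan import *
s=status.state();print(s['qpos'].round(2),s['wrist_force'],s['grip_width'],loc())
R0=Rl(-.08,38);Rm=Rl(.08,38)
# handle point held, fixed in hand: grasp point -> offset
a=W(p,(0,-.155,.180))[0]-.008*R0[:,2]
delta(a,R0,grasp=True)
for th,l in((-.04,.004),(0,.006),(.04,.009),(.08,.011)):
    c,s=np.cos(th),np.sin(th); h=.067+l
    b=W(p,(0,-.15*c+h*s,.125+.15*s+h*c))[0]; Rm=Rl(th,38)
    print(th); delta(b-.008*Rm[:,2],Rm,grasp=True)
E
```

```text
[ 1.3   0.69 -1.53  2.38  1.75  0.68 -0.04] [0.1550539  5.76671431 0.35485711] 0.01981190703054148 [-0.00491768 -0.15321386  0.18572862]
turn [-0.07 -0.06  0.02] shift cm [-0.23  0.05 -0.06] dist 0.2
-0.04
turn [-0.07 -1.87 -1.39] shift cm [ 0.05  0.65 -0.83] dist 1.0
0
turn [-0.07 -3.68 -2.8 ] shift cm [ 0.35  1.13 -1.44] dist 1.9
0.04
turn [-0.07 -5.48 -4.21] shift cm [ 0.7   1.66 -2.13] dist 2.8
0.08
turn [-0.07 -7.29 -5.62] shift cm [ 1.08  2.13 -2.72] dist 3.6
```

Emit:
{"fn": "carry_out", "kwargs": {
  "deltas": [
    [[0, -1, -0.7], [0.1, 0.35, -0.45], 1],
    [[0, -1.9, -1.4], [0.2, 0.65, -0.83], 1],
    [[0, -2.8, -2.1], [0.35, 0.9, -1.15], 1],
    [[0, -3.7, -2.8], [0.5, 1.13, -1.44], 1],
    [[0, -4.6, -3.5], [0.7, 1.4, -1.8], 1],
    [[0, -5.5, -4.2], [0.85, 1.66, -2.13], 1],
    [[0, -6.4, -4.9], [1.05, 1.9, -2.45], 1],
    [[0, -7.3, -5.6], [1.2, 2.15, -2.75], 1],
    [[0, -7.3, -5.6], [1.2, 2.15, -2.75], 1],
    [[0, -7.3, -5.6], [1.2, 2.15, -2.75], 1]
  ]
}}

```text
time_s: 23.8
position: [0.5556, -0.0372, 0.206]
tool_rot: [0.704, 0.631, 0.183, 0.27]
wrist_force: [-1.1, 0.5, -4.7]
grip_width: 0.0197
```

```bash
python3 - <<'E'
from plan import *
d=snap('side','s11.png')
s=status.state();print(s['qpos'].round(2),s['wrist_force'],s['torque'],s['grip_width'],loc())
Rm=Rl(.08,38);b=W(p,(0,-.15*.9968+.078*.08,.125+.15*.08+.078))[0]
delta(b-.008*Rm[:,2],Rm,grasp=True)
cv2.imwrite('pics/s11c.png',cv2.resize(d['frame'][140:250,250:370,::-1],(655,600),interpolation=cv2.INTER_CUBIC))
E
```

```text
[ 1.21  0.48 -1.53  2.34  1.55  0.71  0.04] [ 0.36267074 -0.98484538 -3.40473194] [ 0.38428509  1.25936278 -0.0192395 ] 0.01985564773388391 [-0.00507075 -0.14387958  0.22071772]
turn [-0.16  0.26 -0.09] shift cm [ 0.11  0.06 -0.04] dist 0.1
```

View pics/s11c.png

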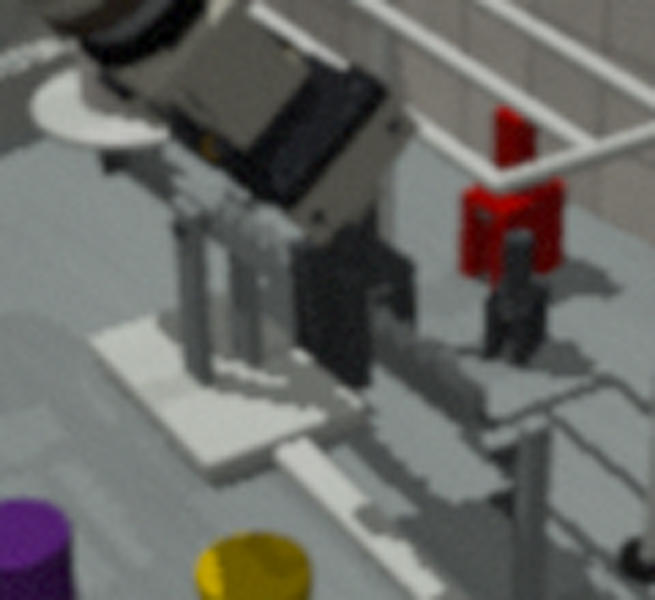

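Emit:
{"fn": "carry_out", "kwargs": {
  "deltas": [
    [[0, 0, 0], [0.3, 0, 0], 1],
    [[0, 0, 0], [1.0, 0, 0], 1],
    [[0, 0, 0], [2.0, 0, 0], 1],
    [[0, 0, 0], [3.0, 0, 0], 1],
    [[0, 0, 0], [3.8, 0, 0], 1],
    [[0, 0, 0], [4.0, 0, 0], 1],
    [[0, 0, 0], [4.0, 0, 0], 1]
  ]
}}

```text
time_s: 24.55
position: [0.5612, 0.0036, 0.2027]
tool_rot: [0.704, 0.631, 0.184, 0.27]
wrist_force: [0.9, -0.2, -4.7]
grip_width: 0.0198
```

Emit:
{"fn": "carry_out", "kwargs": {
  "deltas": [
    [[0, 0, 0], [0, -0.15, 0.2], 1],
    [[0, 0, 0], [0, -0.3, 0.4], 1],
    [[0, 0, 0], [0, -0.45, 0.6], 1],
    [[0, 0, 0], [0, -0.6, 0.75], 1],
    [[0, 0, 0], [0, -0.7, 0.9], 1],
    [[0, 0, 0], [0, -0.7, 0.9], 1],
    [[0, 0, 0], [0, -0.7, 0.9], 1]
  ]
}}

```text
time_s: 25.25
position: [0.5614, 0.0027, 0.1918]
tool_rot: [0.703, 0.631, 0.185, 0.27]
wrist_force: [-0.4, 4.1, -1.1]
grip_width: 0.0199
```

```bash
python3 - <<'E'
from plan import *
s=status.state();print(s['qpos'].round(2),s['wrist_force'],s['torque'],s['grip_width'],loc())
E
```

```text
[ 1.01  0.5  -1.44  2.34  1.6   0.78 -0.09] [-0.44055101  4.06580497 -1.09019692] [1.07151427 0.72012567 0.50123129] 0.01991703102994804 [-0.00451028 -0.10349416  0.20673699]
```

Contact has taken most of the weight. I release and wait with the fingers open around the handle.

Emit:
{"fn": "carry_out", "kwargs": {
  "deltas": [
    [[0, 0, 0], [0, 0, 0], 0.7],
    [[0, 0, 0], [0, 0, 0], 0.5],
    [[0, 0, 0], [0, 0, 0], 0.4],
    [[0, 0, 0], [0, 0, 0], 0.4],
    [[0, 0, 0], [0, 0, 0], 0.4],
    [[0, 0, 0], [0, 0, 0], 0.4],
    [[0, 0, 0], [0, 0, 0], 0.4],
    [[0, 0, 0], [0, 0, 0], 0.4],
    [[0, 0, 0], [0, 0, 0], 0.4],
    [[0, 0, 0], [0, 0, 0], 0.4]
  ]
}}

```text
time_s: 26.25
position: [0.5611, 0.0019, 0.1915]
tool_rot: [0.704, 0.631, 0.184, 0.27]
wrist_force: [0.1, 0.7, -0.1]
grip_width: 0.0553
```

Emit:
{"fn": "carry_out", "kwargs": {
  "deltas": [
    [[0, 0, 0], [0, 0, 0], 0.4],
    [[0, 0, 0], [0, 0, 0], 0.4],
    [[0, 0, 0], [0, 0, 0], 0.4],
    [[0, 0, 0], [0, 0, 0], 0.4],
    [[0, 0, 0], [0, 0, 0], 0.4],
    [[0, 0, 0], [0, 0, 0], 0.4],
    [[0, 0, 0], [0, 0, 0], 0.4]
  ]
}}

```text
time_s: 26.95
position: [0.5611, 0.0018, 0.1915]
tool_rot: [0.704, 0.631, 0.184, 0.27]
wrist_force: [0.3, 0.7, -0.4]
grip_width: 0.0546
```

```bash
python3 - <<'E'
from plan import *
d=snap('side','s12.png');snap('top','t12.png')
s=status.state();print(s['wrist_force'],s['grip_width'])
o=[]
for f in('s4','side0','s12','s9'):
    a=cv2.imread(f'pics/{f}.png')[205:240,322:350]; o.append(cv2.convertScaleAbs(cv2.resize(a,(196,245),interpolation=cv2.INTER_CUBIC),alpha=1.8)); o.append(np.full((245,4,3),255,np.uint8))
cv2.imwrite('pics/cmp12.png',np.hstack(o))
cv2.imwrite('pics/s12c.png',cv2.resize(d['frame'][140:250,250:370,::-1],(655,600),interpolation=cv2.INTER_CUBIC))
E
```

```text
[0.96173819 0.08266335 0.78793915] 0.05524324772345019
```

View pics/cmp12.png

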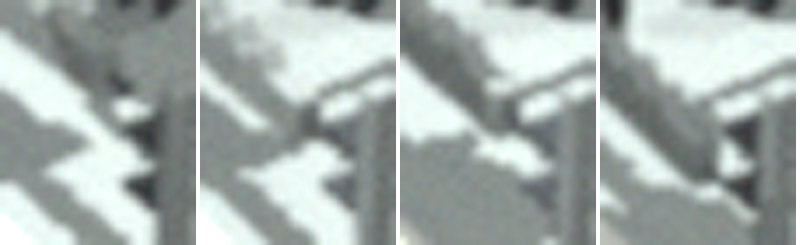

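View pics/s12c.png

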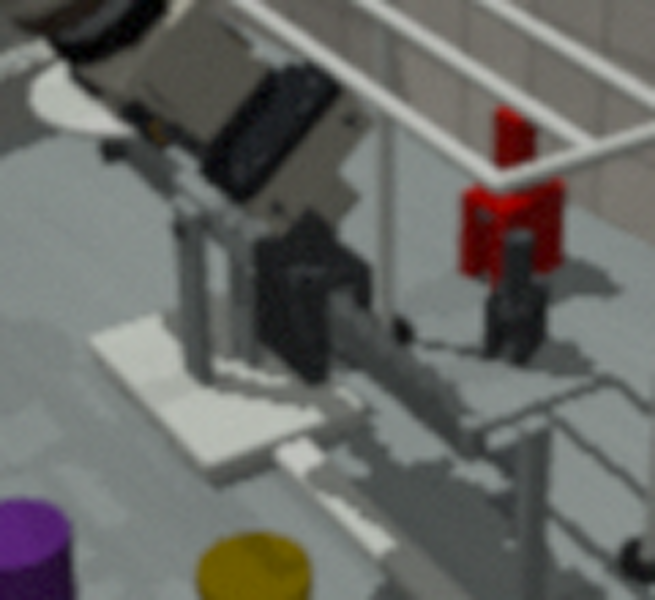

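The bar end now coincides with its empty, level position (panels 2 and 3 alike). I retreat slowly along the tool axis.

Emit:
{"fn": "carry_out", "kwargs": {
  "deltas": [
    [[0, 0, 0], [0, 0, -0.3], 0.35],
    [[0, 0, 0], [0, 0, -0.7], 0.3],
    [[0, 0, 0], [0, 0, -1.1], 0.3],
    [[0, 0, 0], [0, 0, -1.5], 0.3],
    [[0, 0, 0], [0, 0, -1.9], 0.3],
    [[0, 0, 0], [0, 0, -2.3], 0.3],
    [[0, 0, 0], [0, 0, -2.7], 0.3],
    [[0, 0, 0], [0, 0, -3.0], 0.3],
    [[0, 0, 0], [0, 0, -3.0], 0.3]
  ]
}}

```text
time_s: 27.95
position: [0.5431, 0.006, 0.2157]
tool_rot: [0.704, 0.631, 0.184, 0.271]
wrist_force: [1.3, 0.7, -0.4]
grip_width: 0.064
```

```bash
python3 - <<'E'
from plan import *
s=status.state();print(s['qpos'].round(2),s['joint_velocities'].round(2),s['wrist_force'],s['grip_width'],loc())
E
```

```text
[ 1.12  0.32 -1.5   2.35  1.44  0.64 -0.01] [-0.01  0.03  0.01 -0.    0.03  0.03 -0.01] [ 1.34168102  0.65455475 -0.3539381 ] 0.06404368455610722 [-0.02310219 -0.10264828  0.23060871]
```

Emit:
{"fn": "carry_out", "kwargs": {
  "deltas": [
    [[0, 0, 0], [0, 0, -0.4], 0.3],
    [[0, 0, 0], [0, 0, -0.9], 0.3],
    [[0, 0, 0], [0, 0, -1.4], 0.3],
    [[0, 0, 0], [0, 0, -1.9], 0.3],
    [[0, 0, 0], [0, 0, -2.4], 0.3],
    [[0, 0, 0], [0, 0, -2.9], 0.3],
    [[0, 0, 0], [0, 0, -3.4], 0.3],
    [[0, 0, 0], [0, 0, -4.0], 0.3],
    [[0, 0, 0], [0, 0, -4.5], 0.3],
    [[0, 0, 0], [0, 0, -4.5], 0.3]
  ]
}}

```text
time_s: 28.95
position: [0.5161, 0.0133, 0.2509]
tool_rot: [0.703, 0.631, 0.184, 0.271]
wrist_force: [0.0, -0.4, -0.0]
grip_width: 0.0643
```

```bash
python3 - <<'E'
from plan import *
d=snap('side','s13.png');t=snap('top','t13.png')
s=status.state();print(s['qpos'].round(2),s['joint_velocities'].round(2),s['wrist_force'],loc())
o=[]
for f in('s4','side0','s13'):
    a=cv2.imread(f'pics/{f}.png')[210:235,328:350]; o.append(cv2.convertScaleAbs(cv2.resize(a,(264,300),interpolation=cv2.INTER_CUBIC),alpha=1.8)); o.append(np.full((300,4,3),255,np.uint8))
cv2.imwrite('pics/cmp13.png',np.hstack(o))
cv2.imwrite('pics/s13c.png',cv2.resize(d['frame'][120:250,240:370,::-1],(600,600),interpolation=cv2.INTER_CUBIC))
E
```

```text
[ 0.94 -0.15 -1.14  2.37  0.59  0.28  0.7 ] [ 0.02  0.01 -0.02  0.    0.   -0.    0.  ] [ 0.05269587  0.1840134  -0.45411384] [-0.05081786 -0.09895201  0.26537155]
```

View pics/cmp13.png

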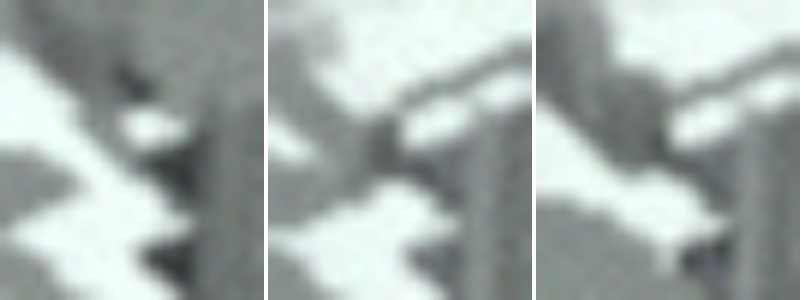

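View pics/s13c.png

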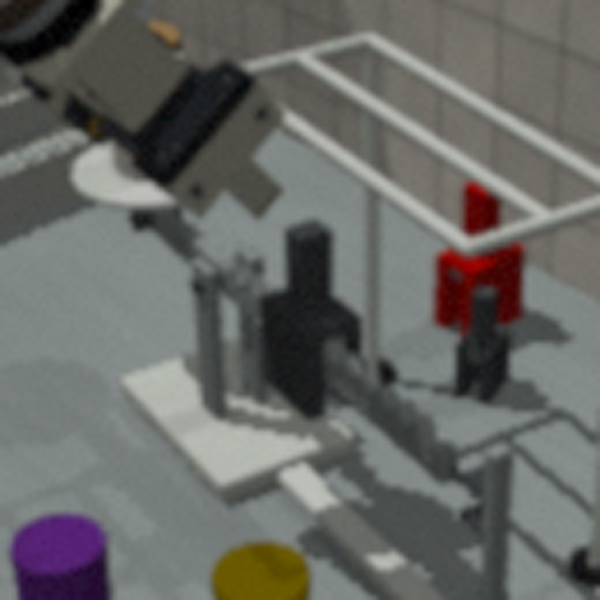

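View pics/t13.png

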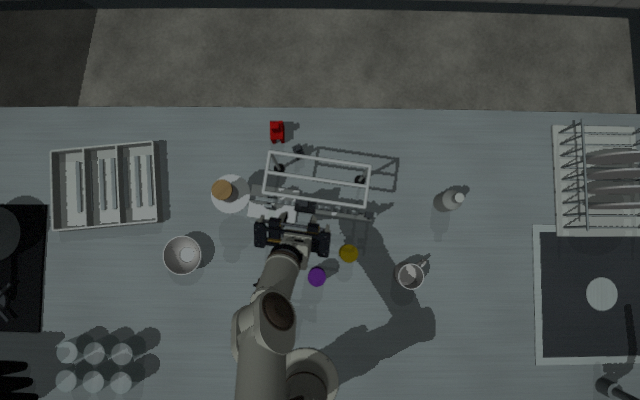

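```bash
python3 - <<'E'
from h import *
from fit import W,p
d=load('side'); A=cv2.imread('pics/side0.png');B=cv2.imread('pics/s13.png')
for n,l in(('0',.05),('3',.11)):
    print(n,'handle top near edge pred',proj(d,W(p,[(0,-l,.219),(0,-l,.155)])).round(1).tolist())
o=[]
for im,(cx,cy) in((A,(297,172)),(B,(307,180))):
    a=im[cy-20:cy+30,cx-20:cx+20]; o.append(cv2.convertScaleAbs(cv2.resize(a,None,fx=10,fy=10,interpolation=cv2.INTER_CUBIC),alpha=1.8))
cv2.imwrite('pics/cmp14.png',np.hstack(o))
o=[]
for im in(A,B):
    a=im[205:240,322:352]; o.append(cv2.convertScaleAbs(cv2.resize(a,None,fx=13,fy=13,interpolation=cv2.INTER_CUBIC),alpha=2))
cv2.imwrite('pics/cmp15.png',np.hstack(o))
E
```

```text
0 handle top near edge pred [[295.6, 159.7], [296.4, 178.5]]
3 handle top near edge pred [[306.0, 167.8], [306.5, 187.1]]
```

View pics/cmp14.png

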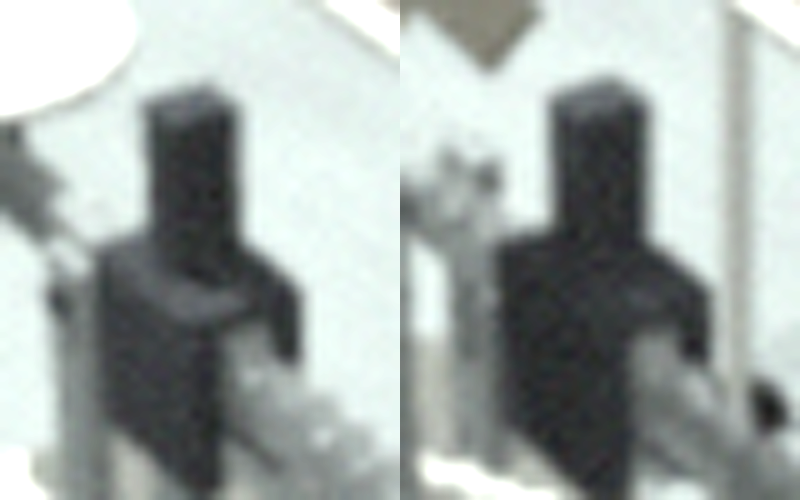

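View pics/cmp15.png

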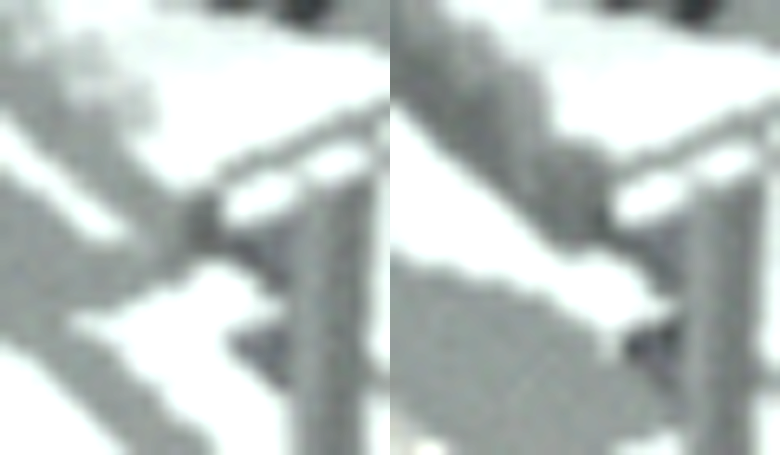

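The poise handle shifted (10.7, 7.8) px against (10.4, 8.1) predicted for exactly three notches at seated height. The bar end coincides with its level position (crop 205,215 in both). The canister is on the pan at top (223,190), the mug, bowl and soap look unmoved, and the hand is clear. Handing in.

```bash
python3 -c "
from workcell import workorder,status
print(workorder.hand_in()); print(status.state()['time_s'])"
```

```text
the job is handed in; nothing more can be done
None
the job is handed in; nothing more can be done
```

The canister is weighed and the job handed in after about 29 s of the 64 s. It stands upright on the pan with the poise in the 3rd notch (60 mm), so it is about 0.22 kg. I tried the 5th notch first, which put the tip at its lower stop, and then brought the poise in two notches.

**Last checks**
- **Balance:** the bar end lies where it was when the scale was empty and level, to about 1 px. One notch would shift it about 4 px. The needle itself is too thin to see in the pictures, so I judged this from the bar end.
- **Poise:** it moved (10.7, 7.8) px against (10.4, 8.1) predicted for three notches, at seated height.
- **Bystanders:** the mug, bowl and soap bottle look unmoved in the last top view.
- **Robot:** the fingers were open and several centimetres clear of the poise and shelf.

**What disagreed:** while backing off from the 5th notch the wrist force read 68 N for a moment, under the 120 N limit. I could not find the cause. The arm was at a joint limit then, and the computed clearances showed no contact with the shelf. If it was a contact by the gripper's body, it could count against the 40 N limit. The arm also stopped short of some commanded poses near those joint limits, so I tilted the hand 38° instead of 45° for the second grip.

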